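# Put the amber vials and the jar away in the caddy under the glass shelf

## Task

Put the supplies away in the caddy under the glass shelf: first the two tall vials, one in each rear pocket (either way round), and only then the squat jar in the front pocket, so that nothing is carried over it. Keep all three upright throughout, do not knock the glass shelf, and leave the brass weight, the screwdriver and the stylus case where they are.

Things in the scene. Friction and masses are not known exactly. Their poses are not given: they have to be found in the camera images.
- vial_a_mid (a point): One tall amber vial with a white cap: a plain upright cylinder 40 mm in diameter and 125 mm high (cap the same diameter, top 22 mm), about 140 g, standing on the bench. The point is on its axis half-way up, 62.5 mm above its underside; z runs up the axis
- vial_b_mid (a point): Another, identical tall amber vial with a white cap: a plain upright cylinder 40 mm in diameter and 125 mm high (cap the same diameter, top 22 mm), about 140 g, standing on the bench. The point is on its axis half-way up, 62.5 mm above its underside; z runs up the axis
- jar_mid (a point): squat amber jar with a black lid: a plain upright cylinder 54 mm in diameter and 70 mm high, about 160 g, standing on the bench. The point is on its axis half-way up, 35 mm above its underside; z runs up the axis
- caddy: fixed steel tray, 215 mm deep (x), 260 wide (y), floor plate 6 thick. Origin: centre of its underside, on the bench; x points to its rear, away from the robot, y left, z up. Its three square pockets are framed by aluminium rails 6 mm thick, tops 18 mm above the bench. Two steel posts, 10 mm diameter, at its rear corners (x 100, y +-122 mm) carry the glass shelf
- pocket_rear_left (a point): rear left pocket, 60 by 60 mm inside, at x 50 mm, y 75 mm in the caddy's frame, wholly under the glass shelf. The point is at the pocket's centre on its floor, 6 mm above the bench; axes as the caddy's
- pocket_rear_right (a point): rear right pocket, 60 by 60 mm inside, at x 50 mm, y -75 mm in the caddy's frame, wholly under the glass shelf. The point is at the pocket's centre on its floor, 6 mm above the bench; axes as the caddy's
- pocket_front (a point): front pocket, 72 by 72 mm inside, at x -55 mm, y 0 in the caddy's frame, open to above. The point is at the pocket's centre on its floor, 6 mm above the bench; axes as the caddy's
- glass_shelf: fixed clear glass shelf over the rear pockets, 87 mm deep (x), 260 wide (y), 8 thick. Origin: centre of its underside, 255 mm above the bench; axes as the caddy's. Its front edge is at x 18 mm in the caddy's frame, 32 mm ahead of the rear pockets' centres. Open below at the front, so the vials go in from the front with the tool tilted
- disc_weight: loose brass disc weight, 64 mm wide, 40 mm high, to be left alone. Origin at the centre of its underside
- screwdriver: loose red-handled screwdriver, 160 mm long, lying on the bench, to be left alone. Its x axis runs along it to the tip
- stylus_case: loose closed black case, 80 by 50 by 24 mm, to be left alone. Origin at the centre of its underside
Not all that is in view belongs to the job. Leave any green or purple look-alike of the part that bears jar_mid alone.

How it is judged:
By the outcome, as a careful person would: the job done as asked, in the order asked, and still so for the second after the job is handed in, with the robot touching nothing.
It also fails if it takes over 67 s, if anything falls off the work surface, if the arm or the gripper's body presses on something with over 40 N, if the wrist force passes 120 N, or if a joint passes its speed limit or range.

## Robot

A 7-joint arm with a two-finger parallel gripper is mounted at the origin on the work surface. World frame = base frame: x ahead of the robot, y to its left, z up, the work surface at z = 0. Lengths are in m, angles in rad, forces in N, time in s.
With the tool pointing down it reaches from about 0.425 to 0.8 m from the base axis. Payload 8.3 kg.
Tool frame: the origin (TCP) lies midway between the tips of the shut fingers; the grasp point (between the pads) lies 19 mm behind it (robot.tcp_to_grasp is the distance from the TCP to the grasp point, in m); x points along the fingers, y is the direction in which the jaws open and shut, and the axes are right-handed (so a half turn about x gives the same grasp; the last joint's range is limited). The gripper opens to 85 mm and grips with 20 to 120 N. Pads are 22 mm wide; open, the fingers measure 114 mm over their backs; the gripper's body (76 mm by 85 mm) begins 54 mm behind the grasp point. The pads swing forward as they close: fully open they stand 13 mm farther back than shut.
Start: joints at [1.238, 0.383, 0.016, 1.37, -0.006, 1.388, -0.046], TCP at [0.167, -0.602, 0.231] pointing down, gripper open.
Joint ranges: [-2.95, 2.95], [-0.25, 2.06], [-1.52, 1.56], [0.18, 2.33], [-1.44, 4.58], [0.02, 2.06], [-3.01, 3.01]. Speed limits (rad/s): [2.39, 2.39, 3.01, 3.01, 3.14, 3.14, 3.14].

## Interface

Orientations are given as [roll, pitch, yaw] about the fixed x, y, z axes, in that order (R = Rz(yaw) Ry(pitch) Rx(roll)).
In Python, from rig import robot gives the robot as it stands. The module is installed in compiled form; this text tells all that it offers.
- The arm moves only by the shell command python3 -m creep 'ROWS' [FORCE]. ROWS is JSON, one flat list of numbers, 7 for each row, row after row: the closure in counts, from 0 (fully open) to 255 (shut), then the shift along the tool's x, y, z in cm, then the turn, a rotation vector about the tool's x, y, z in rad. In form: [grip, tx, ty, tz, ax, ay, az, grip, tx, ty, tz, ax, ay, az, ...]. A call has 1 to 10 rows; each row is the pose to reach, as a shift and turn from the pose commanded when the call began, along the tool's axes at that moment; what a row does not reach only later rows make up. A row lasts 1/10 s, in which the tool goes at most 50 mm and 8.59 degrees, less where a joint would pass 70% of its speed; a pose out of reach is approached as far as the arm can. A call with a gripper value outside its range is refused whole. The fingers move at their own pace and stop on an object; FORCE is the grip in N (left out, the last holds). Time passes only in rows, so rows that repeat a pose let the fingers close. It gives the time, the measured TCP pose, the force and the opening at its end, in the units of the state.
- robot.sense(): the state, without advancing time (a new reading comes with each control period).
- robot.camera(name): name is "scene" or "side" or "wrist"; returns (picture, depth): 420x560x3 uint8, blue, green, red; 420x560 float32, m along the optical axis (not along the pixel's ray), 0 where there is no reading.
- robot.camera_model(name): a dict with "intrinsics" (3x3 intrinsics, pixels), "camera_from_world" (4x4, takes a point from world to camera coordinates). Camera axes: x right, y up, looking along -z (the intrinsics and any distortion apply to the point x, -y, -z); pixel columns grow to the right and rows downward; lengths in m; the calibration is good to about 2 mm. A picture is of the moment at which its call begins: read the wrist's pose just before it. camera_model takes no time and is no camera call; for the wrist camera it gives the pose at the moment of the call.
- robot.hand_in(): hands the job in, once; it reports no verdict.
The state is a dict: "clock": time; "q": joint angles; "qvel": joint speeds; "effort": joint torques, N m; "position": TCP position; "eef_rot": TCP orientation; "contact_force": force on the tool from outside, world axes, zero at the start; "moment": the same for the moment, N m; "gripper_width": finger opening in m.
Only numpy, scipy, OpenCV 4.12 (cv2) and the standard library are available. Lean on these libraries where they do the work, as an engineer would, in place of code of your own. Each camera call takes 0.05 s, during which the arm holds its last target. There are 200 camera calls.

## Working session

There is one attempt and no reset: what is moved stays moved. The work goes in short steps, Python scripts to look and compute and a shell command to move; the robot and the scene stay as the last step left them, time stands still between calls to the robot, and variables do not carry over. Pictures are saved under pics/ and viewed, about 8 in all and at most 12, crops included, and the job is handed in when it is done.

```bash
mkdir -p pics; ls; python3 - <<'E'
from rig import robot
import cv2
s=robot.sense(); print({k:(v if not hasattr(v,'round') else v) for k,v in s.items()}); print(robot.tcp_to_grasp)
import numpy as np
for n in("scene","side"):
    p,d=robot.camera(n); m=robot.camera_model(n); cv2.imwrite(f"pics/{n}0.png",p); np.savez(f"{n}0.npz",p=p,d=d,K=m["intrinsics"],T=m["camera_from_world"]); print(m)
E
```

```text
pics
{'clock': 0.0, 'q': array([ 1.23809778,  0.38426882,  0.01637773,  1.37116915, -0.0062937 ,
        1.38817241, -0.04650311]), 'qvel': array([ 1.59399472e-03,  7.50452457e-04,  2.33734441e-04, -4.55638172e-04,
        9.49526261e-05, -3.64401633e-04,  1.44131121e-03]), 'effort': array([-3.71590695e-04, -6.27597785e+01,  8.43728799e-01, -3.71814394e+01,
        1.63999322e-02,  1.41786956e-02,  6.21712593e-05]), 'position': array([ 0.16648284, -0.60190025,  0.23025298]), 'eef_rot': array([-1.54833054,  1.56882816,  1.86311887]), 'contact_force': array([0.04876186, 0.1837794 , 0.08353669]), 'moment': array([0.02595494, 0.04816372, 0.00167257]), 'gripper_width': 0.08536889105439874}
0.0187
{'intrinsics': array([[421.04852948,   0.        , 272.06628143],
       [  0.        , 421.04852948, 210.93607008],
       [  0.        ,   0.        ,   1.        ]]), 'camera_from_world': array([[ 0.25028016,  0.96804626,  0.01569345, -0.11395111],
       [-0.78515484,  0.1934578 ,  0.5883077 ,  0.30681565],
       [ 0.56647305, -0.15956353,  0.80848486, -1.43086663],
       [ 0.        ,  0.        ,  0.        ,  1.        ]])}
{'intrinsics': array([[536.82876694,   0.        , 285.01130469],
       [  0.        , 536.82876694, 221.89290914],
       [  0.        ,   0.        ,   1.        ]]), 'camera_from_world': array([[-0.73873767, -0.67391069, -0.01053764,  0.3900618 ],
       [ 0.31877565, -0.36313031,  0.8755104 , -0.3172034 ],
       [-0.59384236,  0.64341337,  0.48308435, -1.08305148],
       [ 0.        ,  0.        ,  0.        ,  1.        ]])}
```

View pics/scene0.png

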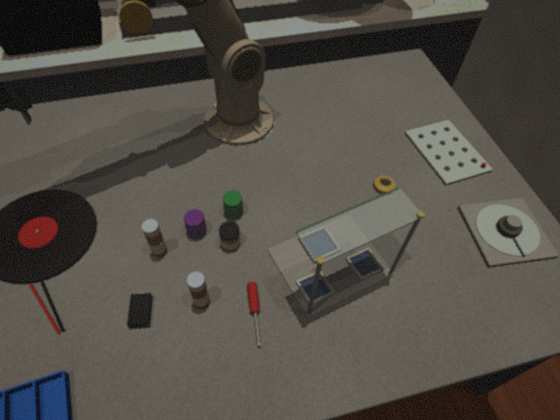

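View pics/side0.png

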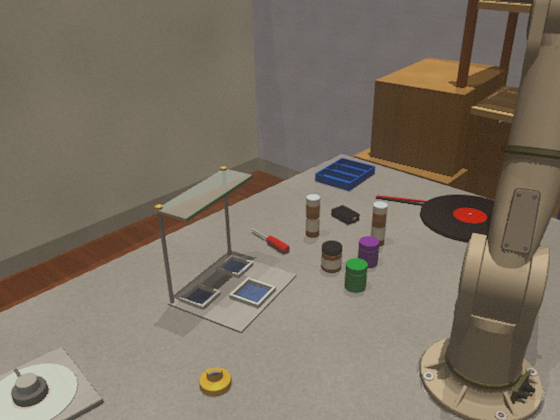

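Scene view: the vials are at about (153,237) and (199,290), and the black-lid jar is at (229,236). The purple and green decoys are at (195,223) and (233,205). The caddy and shelf are centred near (345,260), with post tops at (318,260) and (421,214). The side view agrees: vials (313,215) and (379,222), jar (331,257), pockets (200,295), (235,265) and (253,292).

```bash
cat > h.py <<'E'
import numpy as np,cv2
def load(n):
    z=np.load(n); return z['p'],z['d'],z['K'],z['T']
def rays(uv,K,T):
    uv=np.atleast_2d(uv).astype(float)
    c=np.c_[(uv[:,0]-K[0,2])/K[0,0],-(uv[:,1]-K[1,2])/K[1,1],-np.ones(len(uv))]
    return -T[:3,:3].T@T[:3,3], c@T[:3,:3]
def plane(uv,z,K,T):
    o,r=rays(uv,K,T); return o+r*((z-o[2])/r[:,2])[:,None]
def cloud(d,K,T):
    v,u=np.mgrid[:d.shape[0],:d.shape[1]]
    o,r=rays(np.c_[u.ravel(),v.ravel()],K,T); return (o+r*d.ravel()[:,None]).reshape(*d.shape,3)
def project(P,K,T):
    c=np.atleast_2d(P)@T[:3,:3].T+T[:3,3]; return np.c_[K[0,0]*c[:,0]/-c[:,2]+K[0,2],K[1,1]*c[:,1]/c[:,2]+K[1,2]]
E
python3 - <<'E'
from h import *
np.set_printoptions(precision=4,suppress=True)
for n,seeds in (("scene",dict(va=(152,226),vb=(197,279),jar=(229,229),pur=(195,216),grn=(233,197))),("side",dict(vb=(313,200),va=(380,208),jar=(332,247),grn=(356,267),pur=(369,243)))):
    p,d,K,T=load(n+"0.npz"); C=cloud(d,K,T); print(n,"cam",-T[:3,:3].T@T[:3,3])
    for k,(u,v) in seeds.items():
        h=.125 if k[0]=='v' else .07
        w=C[v-14:v+15,u-16:u+17].reshape(-1,3); top=w[abs(w[:,2]-h)<.004]
        print(k,C[v,u],len(top),(cv2.minEnclosingCircle(top[:,:2].astype(np.float32)) if len(top)>4 else 0), top.mean(0))
    S=[(318,260),(421,214),(320,242),(313,287),(367,262)] if n=="scene" else [(159,208),(223,169),(253,292),(200,295),(235,265)]
    for s,z in zip(S,(.26,.26,.006,.006,.006)): print(s,C[s[1],s[0]],plane(s,z,K,T)[0])
p,d,K,T=load("scene0.npz");c=p[180:360,240:450]
a=cv2.resize(c,None,fx=3.4,fy=3.3,interpolation=cv2.INTER_CUBIC);cv2.imwrite("pics/crop1.png",cv2.convertScaleAbs(a,alpha=1.6))
E
```

```text
scene cam [ 1.08   -0.1774  0.9781]
va [ 0.4585 -0.3031  0.128 ] 167 ((0.4527255892753601, -0.30811598896980286), 0.020350933074951172) [ 0.4547 -0.3072  0.1266]
vb [ 0.6248 -0.219   0.1261] 212 ((0.6234999299049377, -0.22309477627277374), 0.02098807319998741) [ 0.6249 -0.2223  0.1267]
jar [ 0.4733 -0.1206  0.0706] 252 ((0.4733606278896332, -0.12060423195362091), 0.027981091290712357) [ 0.4747 -0.1207  0.0715]
pur [ 0.412  -0.1995  0.0712] 246 ((0.4131292402744293, -0.20323990285396576), 0.028136130422353745) [ 0.4153 -0.2025  0.0715]
grn [ 0.3729 -0.0899  0.0704] 222 ((0.3743795156478882, -0.09185902774333954), 0.028213834390044212) [ 0.3764 -0.0918  0.0713]
(318, 260) [0.7189 0.0183 0.2722] [0.7127 0.0217 0.26  ]
(421, 214) [0.6669 0.2605 0.272 ] [0.6599 0.268  0.26  ]
(320, 242) [0.6776 0.0368 0.2656] [0.531  0.1148 0.006 ]
(313, 287) [0.7191 0.0198 0.1548] [0.6539 0.0555 0.006 ]
(367, 262) [0.6195 0.216  0.0055] [0.6198 0.2158 0.006 ]
side cam [-0.2539  0.8445  0.805 ]
vb [ 0.6119 -0.2118  0.1226] 84 ((0.6231973767280579, -0.22237049043178558), 0.022115172818303108) [ 0.619  -0.2215  0.1258]
va [ 0.44   -0.2919  0.1246] 92 ((0.45056137442588806, -0.3114035129547119), 0.022589676082134247) [ 0.4493 -0.3071  0.1256]
jar [ 0.4659 -0.1148  0.0703] 199 ((0.4450560212135315, -0.11178852617740631), 0.05622709542512894) [ 0.4687 -0.1193  0.0706]
grn [ 0.3628 -0.0778  0.0719] 225 ((0.37245532870292664, -0.09183923900127411), 0.02902592159807682) [ 0.3703 -0.0908  0.0705]
pur [ 0.4018 -0.1896  0.0742] 187 ((0.4097291827201843, -0.2060985565185547), 0.02973131090402603) [ 0.4097 -0.2021  0.0706]
(159, 208) [0.6571 0.2635 0.2671] [0.6691 0.2559 0.26  ]
(223, 169) [0.7134 0.026  0.2665] [0.7251 0.016  0.26  ]
(253, 292) [0.5425 0.1022 0.008 ] [0.5444 0.1004 0.006 ]
(200, 295) [0.6302 0.1991 0.0094] [0.634  0.1964 0.006 ]
(235, 265) [0.6635 0.0504 0.0095] [0.6676 0.0469 0.006 ]
```

View pics/crop1.png

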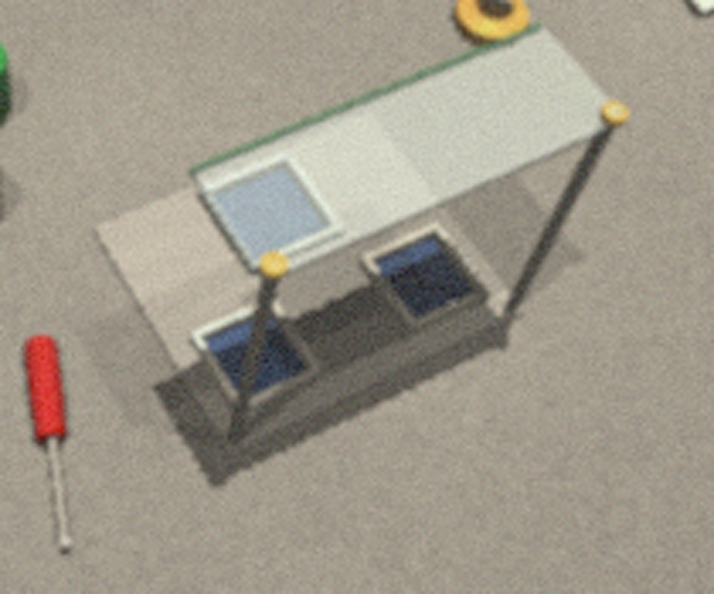

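The enlarged view shows the caddy turned about 12°, with its posts and rear pockets on the far side from the robot. Next I'll refine its pose from the blue pocket floors in both views.

```bash
python3 - <<'E'
from h import *
np.set_printoptions(precision=4,suppress=True)
yaw=.2114;o=np.array([.5951,.1184]);R=np.array([[np.cos(yaw),-np.sin(yaw)],[np.sin(yaw),np.cos(yaw)]])
est={'F':(-.055,0,.036),'RL':(.05,.075,.03),'RR':(.05,-.075,.03)}
for n in("scene","side"):
    p,d,K,T=load(n+"0.npz"); cam=-T[:3,:3].T@T[:3,3]
    q=p.astype(int); m=((q[...,0]-q[...,2])>14).astype(np.uint8)
    N,L,S,c=cv2.connectedComponentsWithStats(m)
    cc=(cam[:2]-o)@R; sg=np.sign(cc)   # near side signs in caddy frame
    for k,(x,y,h) in est.items():
        pr=project(np.r_[o+R@[x,y],.006],K,T)[0]
        ids=[i for i in range(1,N) if S[i,4]>60 and np.hypot(*(c[i]-pr))<15]
        if not ids: print(n,k,pr,'none',[ (c[i],S[i,4]) for i in range(1,N) if S[i,4]>60]);continue
        i=ids[0]; ys,xs=np.where(L==i); uv=np.c_[xs,ys]
        A=(plane(uv,.006,K,T)[:,:2]-o)@R; B=(plane(uv,.018,K,T)[:,:2]-o)@R
        res=[]
        for ax in (0,1):
            q5=lambda a,s: np.percentile(a[:,ax],98.5 if s>0 else 1.5)
            near=q5(B,sg[ax]); far=q5(A,-sg[ax]); res+= [ (near+far)/2, abs(near-far)]
        print(n,k,S[i,4],pr,c[i],'caddy x,wx,y,wy',np.array(res),'expected',x,y)
# posts: dark column pixels, bearing of rails by depth
    C=cloud(d,K,T); W=C.reshape(-1,3); l=(W[:,:2]-o)@R
    for lab,lo,hi,zr in(("postL",(.08,.107),(.12,.137),(.05,.24)),("postR",(.08,-.137),(.12,-.107),(.05,.24))):
        s=(l[:,0]>lo[0])&(l[:,0]<hi[0])&(l[:,1]>lo[1])&(l[:,1]<hi[1])&(W[:,2]>zr[0])&(W[:,2]<zr[1])
        print(n,lab,s.sum(),np.median(l[s],0), 'cam dir',cc)
E
```

```text
scene F [318.4055 245.7654] none [(array([359.9615, 257.3846]), np.int32(78)), (array([307.2754, 282.2464]), np.int32(69)), (array([ 37.6183, 398.9167]), np.int32(2832))]
scene RL 78 [363.4038 265.8614] [359.9615 257.3846] caddy x,wx,y,wy [0.027  0.0172 0.078  0.0547] expected 0.05 0.075
scene RR 69 [313.7458 289.0585] [307.2754 282.2464] caddy x,wx,y,wy [ 0.0291  0.0191 -0.0812  0.0371] expected 0.05 -0.075
scene postL 217 [0.0994 0.1227] cam dir [ 0.412  -0.3909]
scene postR 186 [ 0.103  -0.1209] cam dir [ 0.412  -0.3909]
side F 352 [252.0201 293.6628] [252.2983 292.1193] caddy x,wx,y,wy [-0.0559  0.0696  0.0001  0.0695] expected -0.055 0
side RL [199.649  296.9984] none [(array([344.6535, 173.2666]), np.int32(1264)), (array([231.4667, 265.2   ]), np.int32(75)), (array([252.2983, 292.1193]), np.int32(352))]
side RR 75 [234.6215 267.4289] [231.4667 265.2   ] caddy x,wx,y,wy [ 0.0549  0.0432 -0.073   0.0539] expected 0.05 -0.075
side postL 312 [0.0932 0.1264] cam dir [-0.6777  0.8881]
side postR 177 [ 0.0956 -0.1174] cam dir [-0.6777  0.8881]
```

The front pocket measures 69.6 × 69.5 mm, and the posts agree to about 2 mm. I'll use origin (0.594, 0.119) with yaw 0.218. Next is a helper that works out the moves.

```bash
cat > g.py <<'E'
# usage: g.py  x y z elev_deg heading   -> grasp-point target in the present tool frame
import sys,numpy as np
from scipy.spatial.transform import Rotation as Ro
from rig import robot
np.set_printoptions(precision=3,suppress=True)
def goal(x,y,z,el,psi,R0,g):
    e=np.radians(el); a=np.array([np.cos(e)*np.cos(psi),np.cos(e)*np.sin(psi),-np.sin(e)]); h=np.array([-np.sin(psi),np.cos(psi),0])
    if h@R0[:,1]<0:h=-h
    return np.array([x,y,z])+g*a, np.c_[a,h,np.cross(a,h)]
s=robot.sense(); p=s["position"]; R=Ro.from_euler("xyz",s["eef_rot"]).as_matrix(); g=robot.tcp_to_grasp
print("t",round(s["clock"],2),"tcp",p,"grasp",p-g*R[:,0],"\nR",R.tolist() if 0 else R[:,0],R[:,1],"w",s["gripper_width"],"F",s["contact_force"],"q",s["q"])
v=list(map(float,sys.argv[1:])); 
for i in range(0,len(v),5):
    t,Rt=goal(*v[i:i+5],R,g); print("shift cm",R.T@(t-p)*100,"turn",Ro.from_matrix(R.T@Rt).as_rotvec())
E
python3 - <<'E'
import numpy as np
y=.218;R=np.array([[np.cos(y),-np.sin(y)],[np.sin(y),np.cos(y)]]);o=np.array([.5951,.1184])+R@[-.001,.001]
for k,c in dict(o=(0,0),F=(-.055,0),RL=(.05,.075),RR=(.05,-.075),RLpre=(-.07,.075),RRpre=(-.07,-.075),Fup=(-.055,0)).items(): print(k,(o+R@c).round(4))
E
# vial b (0.6225,-0.2225), heading -0.343: standoff 0.12 back along 45deg axis at grasp z .09
python3 g.py 0.5426 -0.194 0.175 45 -0.343 0.6225 -0.2225 0.09 45 -0.343  0.35 -0.45 0.25 60 -0.9
```

```text
o [0.5939 0.1192]
F [0.5402 0.1073]
RL [0.6265 0.2032]
RR [0.6589 0.0567]
RLpre [0.5093 0.1772]
RRpre [0.5418 0.0308]
Fup [0.5402 0.1073]
t 0.1 tcp [ 0.166 -0.602  0.23 ] grasp [ 0.166 -0.602  0.249] 
R [-0.001  0.002 -1.   ] [ 0.267 -0.964 -0.002] w 0.08543297280611509 F [-0.09   0.095  0.792] q [ 1.238  0.384  0.016  1.371 -0.006  1.388 -0.046]
shift cm [  6.907 -28.518 -48.209] turn [0.58  0.761 0.242]
shift cm [ 15.398 -23.626 -55.151] turn [0.58  0.761 0.242]
shift cm [ -0.33   -8.891 -22.105] turn [1.141 0.463 0.307]
```

```bash
python3 g.py 0.3818 -0.2598 0.175 45 -0.597
```

```text
t 0.1 tcp [ 0.166 -0.602  0.23 ] grasp [ 0.166 -0.602  0.249] 
R [-0.001  0.002 -1.   ] [ 0.267 -0.964 -0.002] w 0.08543297280611509 F [-0.09   0.095  0.792] q [ 1.238  0.384  0.016  1.371 -0.006  1.388 -0.046]
shift cm [  6.904 -26.215 -30.731] turn [0.82  0.735 0.342]
```

```bash
python3 -m creep '[0,1,-6.5,-7.7,0.2,0.18,0.09, 0,1,-13,-15.4,0.4,0.37,0.17, 0,2,-19.5,-23,0.6,0.55,0.25, 0,4,-26.2,-30.7,0.82,0.735,0.342, 0,6.9,-26.2,-30.7,0.82,0.735,0.342, 0,6.9,-26.2,-30.7,0.82,0.735,0.342, 0,6.9,-26.2,-30.7,0.82,0.735,0.342, 0,6.9,-26.2,-30.7,0.82,0.735,0.342, 0,6.9,-26.2,-30.7,0.82,0.735,0.342, 0,6.9,-26.2,-30.7,0.82,0.735,0.342]' 40
python3 g.py 0.3818 -0.2598 0.175 45 -0.597  0.452 -0.3075 0.09 45 -0.597
```

```text
clock: 1.1
position: [0.441, -0.3041, 0.1856]
eef_rot: [3.141, 0.827, -0.594]
contact_force: [-0.6, -1.0, -0.3]
gripper_width: 0.0851
t 1.1 tcp [ 0.441 -0.304  0.186] grasp [ 0.431 -0.297  0.199] 
R [ 0.561 -0.379 -0.736] [-0.559 -0.829  0.001] w 0.0850735438152112 F [-0.597 -0.95  -0.312] q [ 1.387 -0.254 -0.764  2.326 -0.58   0.291 -1.096]
shift cm [-2.358 -0.355  6.073] turn [0.003 0.041 0.002]
shift cm [ 9.644 -0.329  5.588] turn [0.003 0.041 0.002]
```

```bash
python3 g.py 0.452 -0.3075 0.18 46 -0.3  0.452 -0.3075 0.09 46 -0.3
```

```text
t 1.1 tcp [ 0.441 -0.304  0.186] grasp [ 0.431 -0.297  0.199] 
R [ 0.561 -0.379 -0.736] [-0.559 -0.829  0.001] w 0.0850735438152112 F [-0.597 -0.95  -0.312] q [ 1.387 -0.254 -0.764  2.326 -0.58   0.291 -1.096]
shift cm [ 2.987 -0.704 -0.435] turn [-0.213  0.024 -0.202]
shift cm [ 9.607 -0.709  5.661] turn [-0.213  0.024 -0.202]
```

```bash
python3 -m creep '[0,1.5,-0.35,-0.2,-0.1,0.01,-0.1, 0,3,-0.7,-0.4,-0.213,0.024,-0.202, 0,3,-0.7,-0.4,-0.213,0.024,-0.202, 0,3,-0.7,-0.4,-0.213,0.024,-0.202]'
python3 g.py 0.452 -0.3075 0.18 46 -0.3  0.452 -0.3075 0.09 46 -0.3
```

```text
clock: 1.5
position: [0.4619, -0.3142, 0.1659]
eef_rot: [-3.141, 0.803, -0.299]
contact_force: [-0.3, -0.5, 1.0]
gripper_width: 0.0856
t 1.5 tcp [ 0.462 -0.314  0.166] grasp [ 0.449 -0.31   0.179] 
R [ 0.664 -0.205 -0.72 ] [-0.295 -0.956 -0.   ] w 0.0856176980054084 F [-0.324 -0.45   1.019] q [ 1.074 -0.074 -0.333  2.298 -1.051  0.371 -0.239]
shift cm [ 0.063 -0.349 -0.157] turn [0.    0.    0.001]
shift cm [ 6.539 -0.346  6.094] turn [0.    0.    0.001]
```

```bash
python3 -m creep '[0,2.2,-0.35,2,0,0,0, 0,4.4,-0.35,4,0,0,0, 0,6.5,-0.35,6,0,0,0, 0,6.5,-0.35,6.1,0,0,0, 0,6.5,-0.35,6.1,0,0,0]'
python3 g.py 0.452 -0.3075 0.09 46 -0.3
python3 - <<'E'
from rig import robot; import cv2
cv2.imwrite("pics/w1.png",robot.camera("wrist")[0])
E
```

```text
clock: 2.0
position: [0.467, -0.3156, 0.0797]
eef_rot: [-3.136, 0.816, -0.294]
contact_force: [0.7, 0.3, -3.5]
gripper_width: 0.0855
t 2.0 tcp [ 0.467 -0.316  0.08 ] grasp [ 0.455 -0.312  0.093] 
R [ 0.655 -0.198 -0.729] [-0.293 -0.956 -0.004] w 0.08551108968629038 F [ 0.73   0.338 -3.483] q [ 1.848  0.319 -1.198  2.327 -1.428  0.027  0.324]
shift cm [-0.023 -0.331  0.484] turn [-0.001  0.014  0.004]
```

View pics/w1.png

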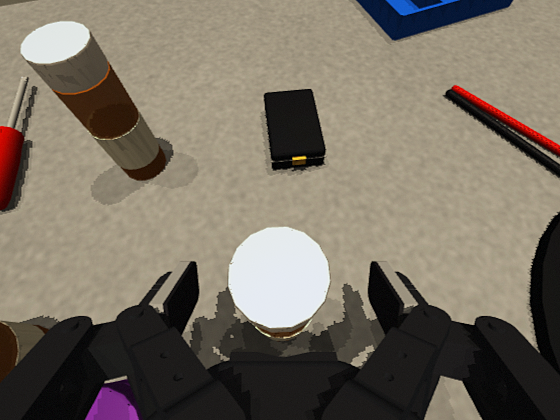

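The wrist view shows vial A's cap at (279,278), between the pads at about 183 and 387. The purple jar is off to the lower left, so I'll close.

```bash
python3 -m creep '[255,0,0,0,0,0,0, 255,0,0,0,0,0,0, 255,0,0,0,0,0,0, 255,0,0,0,0,0,0, 255,0,0,0,0,0,0, 255,0,0,0,0,0,0, 255,0,0,0,0,0,0]' 40
python3 g.py 0.46 -0.312 0.17 46 -0.3  0.55 -0.2 0.17 46 -0.2
```

```text
clock: 2.75
position: [0.4673, -0.3156, 0.0799]
eef_rot: [-3.138, 0.817, -0.294]
contact_force: [-0.6, 0.5, -0.2]
gripper_width: 0.039
t 2.75 tcp [ 0.467 -0.316  0.08 ] grasp [ 0.455 -0.312  0.094] 
R [ 0.655 -0.199 -0.729] [-0.293 -0.956 -0.003] w 0.03897133283902002 F [-0.627  0.543 -0.165] q [ 1.841  0.314 -1.19   2.326 -1.426  0.031  0.319]
shift cm [-5.25  -0.148 -5.61 ] turn [0.    0.014 0.004]
shift cm [ -1.582 -13.622  -9.463] turn [-0.072  0.014 -0.065]
```

```bash
python3 -m creep '[255,-1.4,0,-1.3,0,0,0, 255,-3.2,0,-3,0,0,0, 255,-5,0,-4.7,0,0,0, 255,-6.6,0,-6.2,0,0,0, 255,-6.6,0,-6.2,0,0,0]'
python3 g.py 0.5 -0.239 0.185 46.8 -0.22 0.545 -0.165 0.185 46.8 -0.15  0.555 -0.08 0.185 46.8 -0.05 0.555 0 0.185 46.8 0.05 0.535 0.09 0.185 46.8 0.15 0.5093 0.1772 0.17 46.8 0.218
```

```text
clock: 3.25
position: [0.4682, -0.3172, 0.1737]
eef_rot: [3.14, 0.813, -0.299]
contact_force: [0.0, 0.2, -2.2]
gripper_width: 0.0392
t 3.25 tcp [ 0.468 -0.317  0.174] grasp [ 0.456 -0.313  0.187] 
R [ 0.657 -0.202 -0.727] [-0.293 -0.956  0.001] w 0.03918100027791061 F [ 0.015  0.226 -2.175] q [ 1.572 -0.071 -0.811  2.251 -1.022  0.415 -0.275]
shift cm [ 1.553 -8.512 -1.316] turn [-0.055 -0.003 -0.054]
shift cm [  3.003 -16.995  -2.868] turn [-0.106 -0.003 -0.102]
shift cm [  1.922 -25.54   -1.742] turn [-0.179 -0.003 -0.171]
shift cm [  0.278 -33.311  -0.019] turn [-0.252 -0.003 -0.239]
shift cm [ -2.891 -41.448   3.315] turn [-0.325 -0.003 -0.308]
shift cm [ -5.28  -49.111   8.01 ] turn [-0.374 -0.003 -0.354]
```

```bash
python3 -m creep '[255,0.5,-2.5,-0.4,-0.02,0,-0.02, 255,1.2,-6,-0.9,-0.04,0,-0.04, 255,1.9,-10,-1.6,-0.065,0,-0.063, 255,2.6,-14,-2.3,-0.09,0,-0.087, 255,2.7,-18,-2.6,-0.116,0,-0.111, 255,2.3,-22,-2.2,-0.15,0,-0.143, 255,1.8,-26,-1.7,-0.184,0,-0.175, 255,1.1,-29.5,-0.9,-0.215,0,-0.205, 255,0.3,-32.5,0,-0.245,0,-0.232, 255,0.2,-33.3,0,-0.252,-0.003,-0.239]'
python3 g.py 0.535 0.09 0.18 46.8 0.15 0.5093 0.1772 0.155 46.8 0.218
```

```text
clock: 4.25
position: [0.5646, 0.0063, 0.1679]
eef_rot: [-3.133, 0.822, 0.063]
contact_force: [-0.6, -0.4, -1.9]
gripper_width: 0.0393
t 4.25 tcp [0.565 0.006 0.168] grasp [0.552 0.005 0.182] 
R [ 0.68   0.043 -0.732] [ 0.056 -0.998 -0.006] w 0.039326061704108996 F [-0.629 -0.384 -1.915] q [ 1.278 -0.208 -1.21   2.282 -0.964  0.288 -0.669]
shift cm [-0.67  -8.642  1.025] turn [-0.072  0.004 -0.059]
shift cm [ -0.219 -17.564   4.291] turn [-0.122  0.004 -0.106]
```

```bash
python3 -m creep '[255,-0.2,-2.5,0.3,-0.02,0,-0.02, 255,-0.5,-6,0.7,-0.05,0.002,-0.04, 255,-0.6,-9.5,1.3,-0.076,0.004,-0.063, 255,-0.4,-13,2.6,-0.095,0.004,-0.08, 255,-0.3,-16,3.7,-0.113,0.004,-0.098, 255,-0.2,-17.5,4.3,-0.122,0.004,-0.106, 255,-0.2,-17.5,4.3,-0.122,0.004,-0.106, 255,-0.2,-17.5,4.3,-0.122,0.004,-0.106]'
python3 g.py 0.5093 0.1772 0.135 46.8 0.218 0.6265 0.2032 0.125 46.8 0.218 0.6265 0.2032 0.102 46.8 0.218
python3 - <<'E'
from rig import robot; import cv2
cv2.imwrite("pics/s2.png",robot.camera("side")[0][100:380,100:500])
E
```

```text
clock: 5.05
position: [0.5264, 0.1753, 0.1433]
eef_rot: [3.14, 0.817, 0.209]
contact_force: [-0.6, 0.6, -1.2]
gripper_width: 0.0393
t 5.05 tcp [0.526 0.175 0.143] grasp [0.514 0.173 0.157] 
R [ 0.67   0.142 -0.729] [ 0.209 -0.978  0.001] w 0.03934874208857898 F [-0.617  0.604 -1.195] q [ 1.038 -0.252 -1.386  2.327 -0.68   0.145 -1.16 ]
shift cm [ 1.354 -0.551  1.759] turn [-0.005  0.    -0.006]
shift cm [10.3   -0.648 -6.308] turn [-0.005  0.    -0.006]
shift cm [11.977 -0.65  -4.734] turn [-0.005  0.    -0.006]
```

View pics/s2.png

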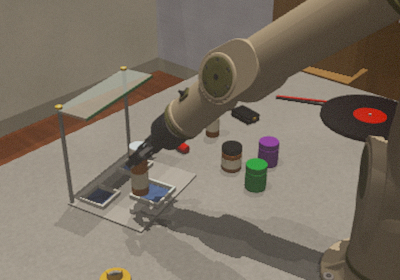

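The side view shows the vial upright at (140,180) in front of the rear-left pocket, and the shelf is clear.

```bash
python3 -m creep '[255,1.5,-0.2,0.8,0,0,0, 255,3,-0.4,0,0,0,0, 255,5,-0.6,-1.6,-0.005,0,-0.006, 255,7,-0.65,-3.4,-0.005,0,-0.006, 255,9,-0.65,-5.1,-0.005,0,-0.006, 255,10,-0.65,-6,-0.005,0,-0.006, 255,10.3,-0.65,-6.3,-0.005,0,-0.006, 255,10.3,-0.65,-6.3,-0.005,0,-0.006]'
python3 g.py 0.6265 0.2032 0.102 46.8 0.218
python3 - <<'E'
from h import *; from rig import robot
n="side"; p,d=robot.camera(n); m=robot.camera_model(n); cv2.imwrite("pics/s3.png",cv2.resize(p[140:350,120:320],None,fx=2.8,fy=2.8)); np.savez("s3.npz",p=p,d=d,K=m["intrinsics"],T=m["camera_from_world"])
E
```

```text
clock: 5.9
position: [0.5677, 0.179, 0.1706]
eef_rot: [-3.137, 0.809, 0.224]
contact_force: [0.2, 0.1, -2.8]
gripper_width: 0.039
t 5.9 tcp [0.568 0.179 0.171] grasp [0.555 0.176 0.184] 
R [ 0.673  0.154 -0.724] [ 0.219 -0.976 -0.003] w 0.039025834745014885 F [ 0.233  0.075 -2.796] q [ 1.248 -0.253 -1.523  2.22  -0.744  0.22  -1.055]
shift cm [11.166 -1.046  0.217] turn [-0.    -0.008  0.004]
```

View pics/s3.png

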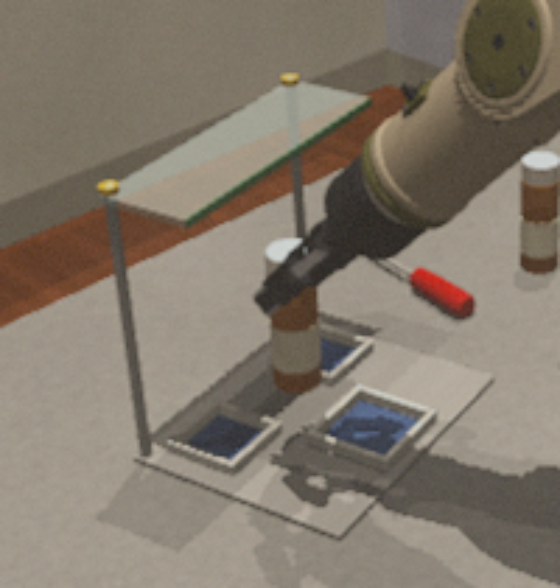

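The arm stalled in front of the pocket with the vial upright and about 90 mm above the bench. Joints q2 and q3 are at their limits, and nothing is touching. I'll fit the kinematics from the logged (q, pose) samples so I can steer the arm's redundancy.

```bash
cat > kin.py <<'E'
import numpy as np, itertools
from scipy.spatial.transform import Rotation as Ro
from scipy.optimize import least_squares
def E(ax,a): return Ro.from_euler(ax,a).as_matrix()
def fk(q,P,S):
    h,L1,L2,L3,a1,a2,a3,b1,b2,b3,c1,c7=P
    R=E('z',S[0]*q[0]+c1); p=np.array([0,0,h])
    R=R@E('y',q[1]); 
    R=R@E('z',S[1]*q[2]); p=p+R@[a1,b1,L1]
    R=R@E('y',q[3]); R=R@E('z',S[2]*q[4]); p=p+R@[a2,b2,L2]
    R=R@E('y',q[5]); R=R@E('z',S[3]*q[6]+c7) ; p=p+R@E('z',-S[3]*q[6]-c7)@[a3,b3,L3]
    return p,R[:,2],R[:,1]   # tool x is z here, tool y is y
D=[([1.238,.384,.016,1.371,-.006,1.388,-.046],[.166,-.602,.230],[-.001,.002,-1],[.267,-.964,-.002]),
([1.387,-.254,-.764,2.326,-.58,.291,-1.096],[.441,-.304,.186],[.561,-.379,-.736],[-.559,-.829,.001]),
([1.074,-.074,-.333,2.298,-1.051,.371,-.239],[.462,-.314,.166],[.664,-.205,-.72],[-.295,-.956,0]),
([1.848,.319,-1.198,2.327,-1.428,.027,.324],[.467,-.316,.080],[.655,-.198,-.729],[-.293,-.956,-.004]),
([1.572,-.071,-.811,2.251,-1.022,.415,-.275],[.468,-.317,.174],[.657,-.202,-.727],[-.293,-.956,.001]),
([1.278,-.208,-1.21,2.282,-.964,.288,-.669],[.565,.006,.168],[.68,.043,-.732],[.056,-.998,-.006]),
([1.038,-.252,-1.386,2.327,-.68,.145,-1.16],[.526,.175,.143],[.67,.142,-.729],[.209,-.978,.001]),
([1.248,-.253,-1.523,2.22,-.744,.22,-1.055],[.568,.179,.171],[.673,.154,-.724],[.219,-.976,-.003])]
def res(P,S): return np.concatenate([np.r_[ (a-np.array(b))*w for a,b,w in zip(fk(q,P,S),(p,x,y),(1,.3,.3))] .ravel() for q,p,x,y in D])
if __name__=="__main__":
    out=[]
    for S in itertools.product((1,-1),repeat=4):
        for c1 in(-.06,-2.54,1.5,3.1):
            for c7 in (0,1.57,3.14,-1.57):
                r=least_squares(res,[.33,.4,.4,.25,0,0,0,0,0,0,c1,c7],args=(S,),max_nfev=60); out.append((r.cost,S,r.x))
    out.sort(key=lambda o:o[0])
    for c,S,x in out[:3]: print(c,S,x.round(4).tolist())
    c,S,x=out[0]; print(np.abs(res(x,S)).max()); np.savez("kin.npz",P=x,S=S)
E
python3 kin.py
```

```text
File "kin.py", line 21
    def res(P,S): return np.concatenate([np.r_[ (a-np.array(b))*w for a,b,w in zip(fk(q,P,S),(p,x,y),(1,.3,.3))] .ravel() for q,p,x,y in D])
                                         ^^^^^^^^^^^^^^^^^^^^^^^^^^^^^^^^^^^^^^^^^^^^^^^^^^^^^^^^^^^^^^^^^^^^^^^^^^^^^^^^
SyntaxError: invalid syntax. Perhaps you forgot a comma?
```

```bash
sed -i 's/^def res.*/def res(P,S): return np.array([(a-np.array(b))*w for q,p,x,y in D for a,b,w in zip(fk(q,P,S),(p,x,y),(1,.3,.3))]).ravel()/' kin.py; time python3 kin.py
```

```text
9.675290905766599e-05 (-1, -1, -1, -1) [0.2339, 0.449, 0.4528, 0.3257, 0.0212, 0.0047, 0.0064, -0.0234, -45.197, 45.1922, -0.0002, -4.7127]
9.675290905780813e-05 (-1, -1, -1, -1) [0.2339, 0.449, 0.4528, 0.3257, 0.0212, 0.0047, 0.0064, -0.0234, 15.1954, -15.2002, -0.0002, 1.5705]
9.675290905782306e-05 (-1, -1, -1, -1) [0.2339, 0.449, 0.4528, 0.3257, 0.0212, 0.0047, 0.0064, -0.0234, -12.0289, 12.0241, -0.0002, 1.5705]
0.007754561110871971
real	1m55.567s
user	1m55.510s
sys	0m0.155s
```

```bash
python3 - <<'E'
s=open('kin.py').read()
s=s.replace("c1,c7=P","c1,c7,a0,b0,a4,b4,d4=P").replace("p=np.array([0,0,h])","p=R@[a0,b0,h]").replace("R=R@E('y',q[3]); R=","R=R@E('y',q[3]); p=p+R@[a4,b4,d4]; R=")
s=s[:s.index('if __name__')]+'''if __name__=="__main__":
    S=(-1,)*4; x0=[.234,.449,.453,.326,.02,.005,.006,-.02,0,0,0,1.5708,0,0,0,0,0]
    reg=lambda P:np.r_[res(P,S),1e-3*(P-np.array(x0))]
    r=least_squares(reg,x0); print(r.x.round(4).tolist(),abs(res(r.x,S)).max()); np.savez("kin.npz",P=r.x,S=S)
'''
open('kin.py','w').write(s)
E
python3 kin.py
```

```text
[0.2509, 0.4561, 0.4572, 0.3595, -0.0017, 0.0023, -0.0016, -0.0175, -0.0001, -0.0001, 0.0003, 1.5708, -0.0004, -0.0173, -0.0018, 0.0025, 0.0042] 0.0004442561723845273
```

```bash
cat > ik.py <<'E'
from kin import *
z=np.load('kin.npz');P=z['P'];S=z['S']
lo=np.array([-2.95,-.25,-1.52,.18,-1.44,.02,-3.01]);hi=np.array([2.95,2.06,1.56,2.33,4.58,2.06,3.01]);mid=(lo+hi)/2
def pose(x,y,zz,el,psi,f):
    e=np.radians(el);a=np.array([np.cos(e)*np.cos(psi),np.cos(e)*np.sin(psi),-np.sin(e)]);h=f*np.array([-np.sin(psi),np.cos(psi),0])
    return np.array([x,y,zz])+.0187*a,a,h
def err(q,T):
    p,x,y=fk(q,P,S); return np.r_[(p-T[0]),.3*(x-T[1]),.3*(y-T[2])]
def solve(T,n=12,seed=0,w=2e-3):
    rng=np.random.default_rng(seed);best=None
    for i in range(n):
        q0=rng.uniform(lo,hi)
        r=least_squares(lambda q:np.r_[err(q,T),w*((q-mid)/(hi-lo)*2)**5],q0,bounds=(lo,hi),max_nfev=60)
        e=np.linalg.norm(err(r.x,T)); m=np.min(np.minimum(r.x-lo,hi-r.x))
        if e<2e-3 and (best is None or m>best[0]): best=(m,e,r.x)
    return best
if __name__=="__main__":
    np.set_printoptions(precision=2,suppress=True)
    for nm,(x,y) in dict(RL=(.6265,.2032),RR=(.6589,.0567)).items():
        for f in(1,-1):
            for psi in(-.1,.2,.5):
                for el,h in((46.8,.1),):
                    b=solve(pose(x,y,h,el,psi,f)); print(nm,f,psi,el,b and (round(b[0],2),b[2]))
E
time python3 ik.py
```

```text
RL 1 -0.1 46.8 (np.float64(0.28), array([ 0.34,  0.59, -1.12,  2.05,  1.63,  0.92, -0.28]))
RL 1 0.2 46.8 (np.float64(0.22), array([ 0.47,  0.48, -1.06,  2.11,  1.69,  0.53, -0.07]))
RL 1 0.5 46.8 (np.float64(0.23), array([ 0.68,  0.55, -1.14,  2.1 ,  1.56,  0.28,  0.43]))
RL -1 -0.1 46.8 (np.float64(0.17), array([ 0.09,  0.43, -0.79,  2.05,  1.52,  0.72,  2.84]))
RL -1 0.2 46.8 (np.float64(0.08), array([-0.29,  0.27, -0.18,  2.14,  1.62,  0.22,  2.93]))
RL -1 0.5 46.8 (np.float64(0.23), array([ 0.7 ,  0.57, -1.17,  2.1 ,  1.57,  0.31, -2.71]))
RR 1 -0.1 46.8 (np.float64(0.23), array([ 0.69,  0.53, -1.11,  2.1 ,  1.68,  0.65, -0.12]))
RR 1 0.2 46.8 (np.float64(0.22), array([ 0.83,  0.51, -1.09,  2.11,  1.64,  0.31,  0.25]))
RR 1 0.5 46.8 (np.float64(0.22), array([ 1.03,  0.66, -1.21,  2.04,  0.96,  0.24,  1.32]))
RR -1 -0.1 46.8 (np.float64(0.07), array([ 0.03,  0.29, -0.32,  2.12,  1.55,  0.33,  2.94]))
RR -1 0.2 46.8 (np.float64(0.15), array([ 0.91,  0.59, -1.2 ,  2.11,  1.66,  0.4 , -2.86]))
RR -1 0.5 46.8 (np.float64(0.22), array([ 1.03,  0.66, -1.2 ,  2.04,  0.95,  0.24, -1.81]))
real	0m11.568s
user	0m11.971s
sys	0m0.136s
```

```bash
cat > near.py <<'E'
from ik import *
np.set_printoptions(precision=2,suppress=True)
qc=np.array([1.248,-.253,-1.523,2.22,-.744,.22,-1.055]).clip(lo,hi)
for nm,(x,y,zz) in dict(pre=(.52,.18,.14),RLin=(.6265,.2032,.13),RL=(.6265,.2032,.1)).items():
    for psi in(-.3,0,.2,.5):
      for el in(46.8,):
        T=pose(x,y,zz,el,psi,-1);c=[]
        for i in range(14):
            q0=(qc+np.random.default_rng(i).normal(0,.7,7)*(i>0)).clip(lo+.01,hi-.01)
            r=least_squares(lambda q:np.r_[err(q,T),2e-4*(q-qc)],q0,bounds=(lo,hi),max_nfev=60)
            if np.linalg.norm(err(r.x,T))<3e-3:c.append((np.linalg.norm(r.x-qc),r.x))
        c.sort(key=lambda t:t[0]); print(nm,psi,el,c[0] if c else None)
E
python3 near.py
```

```text
pre -0.3 46.8 (np.float64(4.885478942088758), array([-2.02,  0.55,  1.5 ,  2.25,  0.14,  0.37, -2.66]))
pre 0 46.8 None
pre 0.2 46.8 (np.float64(2.918727423862198), array([ 0.53,  0.01, -1.04,  2.33,  1.22,  0.23, -3.01]))
pre 0.5 46.8 (np.float64(0.5112483210572043), array([ 1.19,  0.11, -1.5 ,  2.32, -0.54,  0.09, -0.81]))
RLin -0.3 46.8 (np.float64(4.380910852934523), array([-1.41,  0.45,  0.91,  2.01,  0.6 ,  0.43, -3.01]))
RLin 0 46.8 (np.float64(3.998077535851718), array([-1.52,  0.47,  1.17,  2.12, -0.44,  0.15, -1.71]))
RLin 0.2 46.8 (np.float64(3.4593785328330102), array([-1.18,  0.27,  0.81,  2.15, -0.35,  0.06, -1.49]))
RLin 0.5 46.8 (np.float64(1.5979419938014832), array([ 0.21,  0.26, -0.55,  2.1 , -0.25,  0.08, -1.1 ]))
RL -0.3 46.8 (np.float64(4.270897377266328), array([-1.6 ,  0.76,  1.24,  2.03, -0.38,  0.31, -2.2 ]))
RL 0 46.8 (np.float64(3.8433928481619235), array([-1.44,  0.5 ,  1.07,  2.14, -0.62,  0.08, -1.56]))
RL 0.2 46.8 (np.float64(3.3968838102825325), array([-1.07,  0.32,  0.7 ,  2.16, -1.44,  0.02, -0.41]))
RL 0.5 46.8 (np.float64(1.9501234940777508), array([ 0.15,  0.31, -0.49,  2.12, -1.24,  0.02, -0.09]))
```

```bash
cat > sim.py <<'E'
from ik import *
from scipy.spatial.transform import Slerp
def Rm(T): return np.c_[T[1],T[2],np.cross(T[1],T[2])]
def go(q,T,n=25,w=1e-3):
    p,x,y=fk(q,P,S); A=Rm((p,x,y)); B=Rm(T); sl=Slerp([0,1],Ro.from_matrix([A,B])); worst=0
    for s in np.linspace(1/n,1,n):
        M=sl(s).as_matrix(); t=(p+(T[0]-p)*s,M[:,0],M[:,1])
        r=least_squares(lambda k:np.r_[err(k,t),w*(k-q)],q.clip(lo+1e-4,hi-1e-4),bounds=(lo,hi),max_nfev=15); q=r.x; worst=max(worst,np.linalg.norm(err(q,t)))
    return q,worst
def chain(q,wps):
    q=np.array(q).clip(lo+1e-4,hi-1e-4)
    for w_ in wps:
        q,e=go(q,pose(*w_)); print(w_,'q',q.round(2),'err',round(e,4),'margin',round(np.min(np.minimum(q-lo,hi-q)),2))
    return q
if __name__=="__main__":
    print('validate'); chain(D[2][0],[(.455,-.312,.094,46.8,-.294,-1)]); chain(D[4][0],[(.552,.005,.182,47,.063,-1),(.514,.173,.157,46.8,.209,-1)])
    print('flip plan from high tool-down'); 
    for f in(1,-1):
        for sgn in (-1,):
            print('f',f); chain(D[7][0],[(.55,-.0,.30,60,.1,-1),(.5,-.0,.30,85,.1,-1)] + [(.5,0,.3,85,(-.7 if f<0 else -.7),-1),(.5,0,.3,60,-1.2,-1),(.5,0,.3,45,-1.2,-1),(.5,0,.25,46,-.8,-1),(.5,0,.2,46.8,-.4,-1),(.6265,.2032,.13,46.8,-.1,-1)] if f<0 else [(.55,0,.30,60,.1,-1),(.5,0,.30,85,.1,-1),(.5,0,.3,85,1.5,-1),(.5,0,.3,85,2.4,-1),(.5,0,.3,85,-1.6,1),(.5,0,.3,60,-1.2,1),(.5,0,.3,45,-1.2,1),(.5,0,.25,46,-.8,1),(.5,0,.2,46.8,-.4,1),(.6265,.2032,.13,46.8,-.1,1)])
E
time python3 sim.py
```

```text
validate
(0.455, -0.312, 0.094, 46.8, -0.294, -1) q [ 1.84  0.31 -1.19  2.33 -1.44  0.03  0.34] err 0.0 margin 0.0
(0.552, 0.005, 0.182, 47, 0.063, -1) q [ 1.35 -0.25 -1.26  2.28 -1.07  0.32 -0.57] err 0.0 margin 0.0
(0.514, 0.173, 0.157, 46.8, 0.209, -1) q [ 1.04 -0.25 -1.39  2.33 -0.67  0.14 -1.18] err 0.0 margin 0.0
flip plan from high tool-down
f 1
(0.55, 0, 0.3, 60, 0.1, -1) q [ 1.12 -0.22 -0.99  1.92 -0.38  0.85 -1.19] err 0.0 margin 0.03
(0.5, 0, 0.3, 85, 0.1, -1) q [ 1.04  0.14 -1.2   1.65  0.14  1.35 -1.64] err 0.0 margin 0.32
(0.5, 0, 0.3, 85, 1.5, -1) q [ 1.13  0.39 -1.45  1.58  0.31  1.48 -0.39] err 0.0 margin 0.07
(0.5, 0, 0.3, 85, 2.4, -1) q [ 1.05  0.54 -1.52  1.53  0.46  1.61  0.37] err 0.0 margin 0.0
(0.5, 0, 0.3, 85, -1.6, 1) q [ 0.95  0.32 -1.32  1.58  0.39  1.52 -0.41] err 0.0 margin 0.2
(0.5, 0, 0.3, 60, -1.2, 1) q [ 0.78  0.22 -1.34  1.74  0.73  1.5  -0.3 ] err 0.0 margin 0.18
(0.5, 0, 0.3, 45, -1.2, 1) q [ 0.53  0.27 -1.25  1.82  0.97  1.63 -0.53] err 0.0 margin 0.27
(0.5, 0, 0.25, 46, -0.8, 1) q [ 0.79 -0.12 -1.25  2.09  0.76  0.98 -0.1 ] err 0.0 margin 0.13
(
[... 321 characters left out ...]
1, -1) q [ 1.04  0.14 -1.2   1.65  0.14  1.35 -1.64] err 0.0 margin 0.32
(0.5, 0, 0.3, 85, -0.7, -1) q [ 0.89  0.14 -1.09  1.64  0.2   1.39 -2.49] err 0.0 margin 0.39
(0.5, 0, 0.3, 60, -1.2, -1) q [-1.73  0.28  1.56  1.79  0.24  1.26 -3.01] err 0.0087 margin 0.0
(0.5, 0, 0.3, 45, -1.2, -1) q [-1.7   0.56  1.56  1.84  0.22  1.17 -3.01] err 0.0204 margin 0.0
(0.5, 0, 0.25, 46, -0.8, -1) q [-1.88  0.32  1.56  2.05  0.5   0.89 -3.01] err 0.0459 margin 0.0
(0.5, 0, 0.2, 46.8, -0.4, -1) q [-1.88  0.17  1.56  2.26  0.82  0.52 -3.01] err 0.0725 margin 0.0
(0.6265, 0.2032, 0.13, 46.8, -0.1, -1) q [-1.4   0.39  0.95  2.09  0.61  0.25 -2.81] err 0.0 margin 0.2
real	0m12.552s
user	0m12.012s
sys	0m0.238s
```

```bash
cat > plan.py <<'E'
from sim import *
from h import *
p,d,K,T=load("scene0.npz"); print('screwdriver',plane([(250,283),(254,310),(259,343)],.012,K,T)[:,:2].round(3).tolist(),'case',plane([(140,310)],.024,K,T)[:,:2].round(3))
for sp in((.55,-.09),(.56,-.32),(.455,-.312)):
    print('\nset-down',sp); x,y=sp; az=np.arctan2(y,x)
    q=chain(D[7][0],[(.552,.005,.184,46.8,.06,-1),(x,y,.184,46.8,max(az,-.3),-1),(x,y,.096,46.8,max(az,-.3),-1)])
    print(' free flip'); q=chain(q,[(x,y,.22,46.8,max(az,-.3),-1),(x,y,.28,85,max(az,-.3),-1),(x,y,.28,85,1.3,-1),(x,y,.28,85,2.4,-1),(x,y,.28,85,-1.6,1),(x,y,.28,60,-1.2,1),(x,y,.2,46.8,az-.5,1),(x,y,.094,46.8,az-.4,1)])
    print(' place'); q=chain(q,[(x,y,.184,46.8,az-.4,1),(.555,0,.184,46.8,-.35,1),(.5093,.1772,.15,46.8,-.05,1),(.6265,.2032,.125,46.8,-.05,1),(.6265,.2032,.102,46.8,-.05,1),(.5413,.2032,.19,46.8,-.05,1)])
print(' b'); q=chain(q,[(.54,-.1,.22,46.8,-.5,1),(.6225,-.2225,.19,46.8,-.7,1),(.6225,-.2225,.094,46.8,-.7,1),(.6225,-.2225,.184,46.8,-.7,1),(.54,.02,.15,46.8,-.2,1),(.6589,.0567,.125,46.8,-.15,1),(.6589,.0567,.102,46.8,-.15,1),(.57,.05,.19,46.8,-.15,1)])
print(' jar'); q=chain(q,[(.5,-.05,.25,65,-.1,1),(.472,-.12,.18,80,-.1,1),(.472,-.12,.045,80,-.1,1),(.472,-.12,.13,80,-.1,1),(.54,.107,.13,80,.15,1),(.54,.107,.053,80,.15,1),(.54,.107,.15,80,.15,1)])
E
python3 plan.py
```

```text
screwdriver [[0.607, -0.097], [0.68, -0.103], [0.761, -0.11]] case [[ 0.619 -0.367]]

set-down (0.55, -0.09)
(0.552, 0.005, 0.184, 46.8, 0.06, -1) q [ 1.09 -0.16 -1.06  2.29 -0.78  0.24 -0.83] err 0.0 margin 0.04
(0.55, -0.09, 0.184, 46.8, np.float64(-0.16219883346338235), -1) q [ 1.36 -0.17 -1.18  2.27 -0.66  0.22 -1.01] err 0.0 margin 0.06
(0.55, -0.09, 0.096, 46.8, np.float64(-0.16219883346338235), -1) q [ 0.64  0.1  -0.58  2.33  1.4   0.11 -3.01] err 0.0148 margin 0.0
 free flip
(0.55, -0.09, 0.22, 46.8, np.float64(-0.16219883346338235), -1) q [ 0.71 -0.16 -0.58  2.24 -0.16  0.29 -1.5 ] err 0.0 margin 0.09
(0.55, -0.09, 0.28, 85, np.float64(-0.16219883346338235), -1) q [ 0.61  0.21 -0.59  1.57  0.13  1.32 -1.73] err 0.0 margin 0.46
(0.55, -0.09, 0.28, 85, 1.3, -1) q [ 0.77  0.3  -0.78  1.49  0.13  1.41 -0.27] err 0.0 margin 0.55
(0.55, -0.09, 0.28, 85, 2.4, -1) q [ 0.83  0.42 -0.96  1.41  0.28  1.54  0.71] err 0.0 margin 0.52
(0.55, -0.09, 0.28, 85, -1.6, 1) q [ 0.69  0.31 -0.8   1.49  0.31  1.45 -0.16] err 0.0 margin 0.56
(0.55, -0.09, 0.28, 60, -1.2, 1) q [ 0.55  0.19 -0.85  1.
[... 5538 characters left out ...]
jar
(0.5, -0.05, 0.25, 65, -0.1, 1) q [ 0.66 -0.18 -0.56  2.04 -0.12  0.82  1.61] err 0.0 margin 0.07
(0.472, -0.12, 0.18, 80, -0.1, 1) q [ 0.7   0.04 -0.52  1.96  0.01  0.97  1.66] err 0.0 margin 0.29
(0.472, -0.12, 0.045, 80, -0.1, 1) q [ 0.64  0.24 -0.49  2.11  0.17  0.65  1.52] err 0.0 margin 0.22
(0.472, -0.12, 0.13, 80, -0.1, 1) q [ 0.69  0.1  -0.52  2.02  0.05  0.85  1.62] err 0.0 margin 0.31
(0.54, 0.107, 0.13, 80, 0.15, 1) q [ 0.32  0.27 -0.68  1.87  0.25  0.9   1.26] err 0.0 margin 0.46
(0.54, 0.107, 0.053, 80, 0.15, 1) q [ 0.27  0.38 -0.62  1.94  0.36  0.75  1.17] err 0.0 margin 0.39
(0.54, 0.107, 0.15, 80, 0.15, 1) q [ 0.33  0.24 -0.68  1.85  0.23  0.94  1.28] err 0.0 margin 0.48
```

The simulated controller reproduces the recorded joints, so it can be trusted. With the half-turned grasp everything is reachable. I'll set the vial down at a free spot (0.54, -0.31), flip the hand and regrasp.

```bash
python3 g.py 0.552 0.09 0.187 46.8 0.14  0.552 0.005 0.187 46.8 0.05 0.55 -0.08 0.187 46.8 -0.06 0.545 -0.165 0.187 46.8 -0.16 0.54 -0.24 0.187 46.8 -0.25 0.54 -0.31 0.187 46.8 -0.3
```

```text
t 5.95 tcp [0.568 0.179 0.171] grasp [0.555 0.176 0.184] 
R [ 0.673  0.154 -0.724] [ 0.219 -0.976 -0.003] w 0.03924563460857902 F [ 0.166  0.492 -1.91 ] q [ 1.248 -0.253 -1.523  2.219 -0.744  0.22  -1.055]
shift cm [-1.74   8.457  1.391] turn [ 0.057 -0.007  0.058]
shift cm [-3.058 16.864  2.731] turn [ 0.122 -0.007  0.12 ]
shift cm [-4.521 25.25   4.225] turn [ 0.202 -0.007  0.196]
shift cm [-6.193 33.554  5.938] turn [ 0.275 -0.007  0.264]
shift cm [-7.716 40.867  7.499] turn [ 0.34  -0.007  0.326]
shift cm [-8.813 47.753  8.616] turn [ 0.376 -0.007  0.361]
```

```bash
python3 -m creep '[255,-0.6,2.5,0.4,0.02,0,0.02, 255,-1.3,6,1,0.04,-0.004,0.04, 255,-1.9,10,1.6,0.07,-0.007,0.07, 255,-2.5,14,2.2,0.1,-0.007,0.1, 255,-3.2,18,2.9,0.133,-0.007,0.13, 255,-3.9,22,3.6,0.17,-0.007,0.167, 255,-4.7,26,4.3,0.208,-0.007,0.203, 255,-5.3,29.5,5.1,0.24,-0.007,0.23, 255,-6,32.5,5.7,0.265,-0.007,0.255, 255,-6.2,33.5,5.9,0.275,-0.007,0.264]'
python3 -m creep '[255,-0.3,1.2,0.3,0.01,0,0.01, 255,-0.8,4,0.8,0.035,0,0.035, 255,-1.3,7,1.3,0.06,0,0.06, 255,-1.8,10,1.8,0.08,0,0.08, 255,-2.2,13,2.3,0.095,0,0.095, 255,-2.4,14.2,2.6,0.101,0,0.097, 255,-2.4,14.2,2.6,0.101,0,0.097]'
python3 g.py 0.54 -0.31 0.187 46.8 -0.3 0.54 -0.31 0.096 46.8 -0.3
```

```text
clock: 6.95
position: [0.5571, -0.1694, 0.1733]
eef_rot: [-3.14, 0.817, -0.164]
contact_force: [-0.3, 0.7, -2.0]
gripper_width: 0.039
clock: 7.65
position: [0.4994, -0.3022, 0.1729]
eef_rot: [3.141, 0.817, -0.303]
contact_force: [0.1, 0.0, -2.1]
gripper_width: 0.0391
t 7.65 tcp [ 0.499 -0.302  0.173] grasp [ 0.487 -0.298  0.187] 
R [ 0.653 -0.204 -0.729] [-0.298 -0.955  0.001] w 0.03911900651175933 F [ 0.06   0.028 -2.052] q [ 1.281 -0.034 -0.638  2.229 -0.871  0.323 -0.486]
shift cm [ 3.655 -0.465 -3.959] turn [-0.001  0.001 -0.002]
shift cm [10.292 -0.471  2.267] turn [-0.001  0.001 -0.002]
```

```bash
python3 -m creep '[255,1.2,-0.2,-1.3,0,0,0, 255,2.5,-0.4,-2.7,0,0,0, 255,3.7,-0.47,-3.9,0,0,0, 255,5.5,-0.47,-2.2,0,0,0, 255,7.5,-0.47,-0.3,0,0,0, 255,9.2,-0.47,1.3,0,0,0, 255,10.1,-0.47,2.1,0,0,0, 255,10.3,-0.47,2.3,0,0,0, 255,10.3,-0.47,2.3,0,0,0]'
python3 g.py 0.54 -0.31 0.0945 46.8 -0.3
```

```text
clock: 8.55
position: [0.5535, -0.3112, 0.0844]
eef_rot: [-3.139, 0.823, -0.294]
contact_force: [0.6, -0.1, -2.3]
gripper_width: 0.039
t 8.55 tcp [ 0.554 -0.311  0.084] grasp [ 0.541 -0.308  0.098] 
R [ 0.651 -0.197 -0.733] [-0.292 -0.956 -0.002] w 0.03897346495967089 F [ 0.556 -0.141 -2.252] q [ 1.225  0.294 -0.718  2.187 -1.133  0.017 -0.139]
shift cm [0.226 0.284 0.28 ] turn [0.001 0.006 0.004]
```

```bash
python3 -m creep '[255,0.2,0,0.25,0,0.01,0, 255,0.25,0,0.28,0,0.02,0, 255,0.25,0,0.28,0,0.02,0, 255,0.25,0,0.28,0,0.02,0]'
python3 g.py 0.541 -0.308 0.0945 46.8 -0.3
```

```text
clock: 8.95
position: [0.5531, -0.3142, 0.0875]
eef_rot: [-3.132, 0.812, -0.29]
contact_force: [0.4, 0.0, -1.2]
gripper_width: 0.0389
t 8.95 tcp [ 0.553 -0.314  0.087] grasp [ 0.541 -0.31   0.101] 
R [ 0.659 -0.197 -0.726] [-0.293 -0.956 -0.006] w 0.0389283801675239 F [ 0.422  0.026 -1.198] q [ 1.272  0.3   -0.758  2.188 -1.435  0.017  0.173]
shift cm [ 0.44  -0.227  0.496] turn [-0.002 -0.005  0.007]
```

```bash
python3 -m creep '[255,0.2,0,0.25,0,-0.02,0, 255,0.45,0,0.5,0,-0.04,0, 255,0.45,0,0.5,0,-0.04,0, 255,0.45,0,0.5,0,-0.04,0]'
python3 g.py 0.541 -0.308 0.0945 46.8 -0.3
```

```text
clock: 9.35
position: [0.5532, -0.3136, 0.0811]
eef_rot: [-3.134, 0.852, -0.29]
contact_force: [0.0, 0.8, -2.0]
gripper_width: 0.0394
t 9.35 tcp [ 0.553 -0.314  0.081] grasp [ 0.541 -0.31   0.095] 
R [ 0.631 -0.188 -0.753] [-0.291 -0.957 -0.005] w 0.039372440813251544 F [ 0.046  0.838 -1.957] q [ 0.886  0.244 -0.344  2.177 -1.217  0.116 -0.112]
shift cm [-0.015 -0.179  0.05 ] turn [0.    0.035 0.007]
```

```bash
python3 -m creep '[255,0.1,0,0.09,0,0.015,0, 255,0.12,0,0.1,0,0.02,0, 255,0.12,0,0.1,0,0.02,0]'
python3 g.py 0.541 -0.308 0.0945 46.8 -0.3 | head -1
python3 -m creep '[140,0,0,0,0,0,0, 60,0,0,0,0,0,0, 0,0,0,0,0,0,0, 0,0,0,0,0,0,0, 0,0,0,0,0,0,0]'
python3 g.py 0.541 -0.308 0.22 46.8 -0.3 0.541 -0.308 0.28 80 -0.3
```

```text
clock: 9.65
position: [0.5533, -0.3135, 0.0798]
eef_rot: [-3.132, 0.831, -0.288]
contact_force: [-0.1, 4.7, 2.5]
gripper_width: 0.039
t 9.65 tcp [ 0.553 -0.314  0.08 ] grasp [ 0.541 -0.31   0.094] 
clock: 10.15
position: [0.552, -0.3151, 0.0789]
eef_rot: [-3.137, 0.833, -0.292]
contact_force: [0.3, -0.3, 0.3]
gripper_width: 0.0855
t 10.15 tcp [ 0.552 -0.315  0.079] grasp [ 0.54  -0.311  0.093] 
R [ 0.644 -0.194 -0.74 ] [-0.291 -0.957 -0.003] w 0.08545543316827611 F [ 0.348 -0.292  0.293] q [ 1.108  0.281 -0.58   2.184 -1.389  0.056  0.104]
shift cm [-9.41  -0.392 -8.59 ] turn [0.001 0.016 0.005]
shift cm [-14.138  -0.413 -11.598] turn [ 0.003 -0.564  0.005]
```

```bash
python3 -m creep '[0,-2.4,0,-2.2,0,0,0, 0,-6,-0.2,-5.5,0,0,0, 0,-9.4,-0.4,-8.6,0,0,0, 0,-11,-0.4,-9.6,0,-0.15,0, 0,-12.5,-0.4,-10.6,0,-0.3,0, 0,-14.1,-0.4,-11.6,0,-0.45,0, 0,-14.1,-0.4,-11.6,0.003,-0.564,0.005, 0,-14.1,-0.4,-11.6,0.003,-0.564,0.005, 0,-14.1,-0.4,-11.6,0.003,-0.564,0.005]'
python3 g.py 0.541 -0.308 0.28 90 -0.3
python3 - <<'E'
from h import *; from rig import robot
n="scene"; p,d=robot.camera(n); m=robot.camera_model(n); K,T=m["intrinsics"],m["camera_from_world"]; np.savez("s4.npz",p=p,d=d,K=K,T=T)
C=cloud(d,K,T); W=C.reshape(-1,3)
for nm,x,y,h in(("a",.541,-.31,.125),("b",.6225,-.2225,.125),("jar",.472,-.12,.07)):
    s=(abs(W[:,2]-h)<.006)&(np.hypot(W[:,0]-x,W[:,1]-y)<.035); print(nm,s.sum(),W[s].mean(0) if s.any() else 0)
cv2.imwrite("pics/s4.png",p[150:350,60:360])
E
```

```text
clock: 11.05
position: [0.545, -0.3111, 0.2672]
eef_rot: [3.122, 1.394, -0.323]
contact_force: [1.2, -0.4, 0.1]
gripper_width: 0.0853
t 11.05 tcp [ 0.545 -0.311  0.267] grasp [ 0.542 -0.31   0.286] 
R [ 0.167 -0.056 -0.984] [-0.299 -0.954  0.004] w 0.08532760657303438 F [ 1.184 -0.394  0.067] q [ 0.3    0.241  0.227  1.497 -0.093  1.236 -1.336]
shift cm [ 0.495 -0.174  0.57 ] turn [-0.003 -0.177 -0.004]
a 226 [ 0.53958205 -0.30596452  0.12675923]
b 246 [ 0.62544412 -0.22179495  0.1266569 ]
jar 310 [ 0.47597881 -0.12064715  0.07167646]
```

```bash
python3 - <<'E'
from sim import *
x,y=.538,-.307
q=chain([.3,.241,.227,1.497,-.093,1.236,-1.336],[(x,y,.28,90,-.3,-1),(x,y,.28,90,1,-1),(x,y,.28,90,2.0,-1),(x,y,.28,60,-1.14,1),(x,y,.2,46.8,-.95,1),(x,y,.094,46.8,-.92,1)])
print(' place'); q=chain(q,[(x,y,.184,46.8,-.92,1),(.55,-.165,.184,46.8,-.6,1),(.555,0,.184,46.8,-.3,1),(.5093,.1772,.15,46.8,0,1),(.6265,.2032,.125,46.8,0,1),(.6265,.2032,.102,46.8,0,1),(.5413,.2032,.19,46.8,0,1)])
print(' b'); q=chain(q,[(.54,-.1,.22,46.8,-.5,1),(.6225,-.2225,.19,46.8,-.7,1),(.6225,-.2225,.094,46.8,-.7,1),(.6225,-.2225,.184,46.8,-.7,1),(.54,.02,.15,46.8,-.2,1),(.6589,.0567,.125,46.8,-.1,1),(.6589,.0567,.102,46.8,-.1,1),(.57,.05,.19,46.8,-.1,1)])
E
```

```text
(0.538, -0.307, 0.28, 90, -0.3, -1) q [ 0.3   0.36  0.23  1.34 -0.08  1.45 -1.34] err 0.0 margin 0.61
(0.538, -0.307, 0.28, 90, 1, -1) q [ 0.44  0.36  0.04  1.33 -0.01  1.45 -0.1 ] err 0.0 margin 0.61
(0.538, -0.307, 0.28, 90, 2.0, -1) q [ 0.55  0.37 -0.11  1.33  0.04  1.45  0.87] err 0.0 margin 0.61
(0.538, -0.307, 0.28, 60, -1.14, 1) q [ 0.37  0.11 -0.13  1.75  0.5   1.    0.46] err 0.0 margin 0.36
(0.538, -0.307, 0.2, 46.8, -0.95, 1) q [ 0.33  0.08 -0.13  2.08  0.98  0.61  0.1 ] err 0.0 margin 0.25
(0.538, -0.307, 0.094, 46.8, -0.92, 1) q [ 0.29  0.26 -0.08  2.18  1.41  0.48 -0.37] err 0.0 margin 0.15
 place
(0.538, -0.307, 0.184, 46.8, -0.92, 1) q [ 0.33  0.1  -0.12  2.11  1.03  0.56  0.07] err 0.0 margin 0.22
(0.55, -0.165, 0.184, 46.8, -0.6, 1) q [ 0.24 -0.02 -0.23  2.23  0.99  0.47  0.17] err 0.0 margin 0.1
(0.555, 0, 0.184, 46.8, -0.3, 1) q [ 0.09 -0.06 -0.38  2.26  0.96  0.46  0.19] err 0.0 margin 0.07
(0.5093, 0.1772, 0.15, 46.8, 0, 1) q [-0.08 -0.02 -0.58  2.32  1.16  0.47 -0.06] err 0.0 margin 0.01
(0.6265, 0.2032, 0.125, 46.8, 0, 1) q [-0.09  0.29 -0.52  2.08  1.38  0.51
[... 360 characters left out ...]
8, -0.7, 1) q [ 0.27  0.16 -0.2   2.02  1.    0.53  0.17] err 0.0 margin 0.31
(0.6225, -0.2225, 0.094, 46.8, -0.7, 1) q [ 0.2   0.32 -0.13  2.09  1.42  0.45 -0.29] err 0.0 margin 0.24
(0.6225, -0.2225, 0.184, 46.8, -0.7, 1) q [ 0.27  0.17 -0.2   2.02  1.02  0.52  0.15] err 0.0 margin 0.31
(0.54, 0.02, 0.15, 46.8, -0.2, 1) q [ 0.58 -0.04 -0.86  2.33  1.13  0.33  0.08] err 0.0001 margin 0.0
(0.6589, 0.0567, 0.125, 46.8, -0.1, 1) q [ 0.47  0.33 -0.82  2.09  1.48  0.47 -0.04] err 0.0 margin 0.24
(0.6589, 0.0567, 0.102, 46.8, -0.1, 1) q [ 0.45  0.38 -0.8   2.1   1.61  0.48 -0.15] err 0.0 margin 0.23
(0.57, 0.05, 0.19, 46.8, -0.1, 1) q [ 0.62 -0.05 -0.89  2.23  0.76  0.32  0.53] err 0.0 margin 0.1
```

```bash
python3 -m creep '[0,0.5,0,0.5,0,-0.1,0, 0,0.5,0,0.5,0,-0.177,0, 0,0.5,0,0.5,0,-0.177,0]'
python3 -m creep '[0,0,0,0,-0.15,0,0, 0,0,0,0,-0.3,0,0, 0,0,0,0,-0.45,0,0, 0,0,0,0,-0.6,0,0, 0,0,0,0,-0.75,0,0, 0,0,0,0,-0.9,0,0, 0,0,0,0,-1.05,0,0, 0,0,0,0,-1.2,0,0, 0,0,0,0,-1.2,0,0]'
python3 -m creep '[0,0,0,0,-0.15,0,0, 0,0,0,0,-0.3,0,0, 0,0,0,0,-0.45,0,0, 0,0,0,0,-0.6,0,0, 0,0,0,0,-0.75,0,0, 0,0,0,0,-0.9,0,0, 0,0,0,0,-1.05,0,0, 0,0,0,0,-1.1,0,0, 0,0,0,0,-1.1,0,0]'
python3 g.py 0.538 -0.307 0.28 60 -1.1  0.538 -0.307 0.2 46.8 -0.95
```

```text
clock: 11.4
position: [0.5416, -0.307, 0.2533]
eef_rot: [-0.113, 1.564, 2.73]
contact_force: [-0.8, 0.2, -0.4]
gripper_width: 0.0852
clock: 12.3
position: [0.5402, -0.3078, 0.2557]
eef_rot: [-1.936, 1.57, 2.107]
contact_force: [-1.4, 1.0, -0.0]
gripper_width: 0.0855
clock: 13.2
position: [0.5404, -0.3078, 0.2557]
eef_rot: [-2.362, 1.57, 2.776]
contact_force: [-0.4, -0.2, -0.4]
gripper_width: 0.0855
t 13.2 tcp [ 0.54  -0.308  0.256] grasp [ 0.54  -0.308  0.274] 
R [-0.001  0.    -1.   ] [ 0.911  0.413 -0.001] w 0.08553303878419126 F [-0.378 -0.197 -0.375] q [ 0.552  0.373 -0.119  1.331  0.044  1.441  0.861]
shift cm [-0.815 -0.141  0.762] turn [-0.044 -0.524  0.013]
shift cm [6.929 0.073 1.091] turn [-0.186 -0.753  0.074]
```

```bash
python3 -m creep '[0,-0.3,0,0.3,0,-0.13,0, 0,-0.5,0,0.5,-0.02,-0.26,0, 0,-0.8,-0.1,0.7,-0.04,-0.4,0.01, 0,-0.8,-0.1,0.76,-0.044,-0.524,0.013, 0,1.5,-0.1,0.8,-0.09,-0.6,0.03, 0,4.2,0,1,-0.14,-0.68,0.055, 0,6.9,0.07,1.1,-0.186,-0.753,0.074, 0,6.9,0.07,1.1,-0.186,-0.753,0.074, 0,6.9,0.07,1.1,-0.186,-0.753,0.074]'
python3 g.py 0.538 -0.307 0.094 46.8 -0.93
python3 - <<'E'
from rig import robot; import cv2
cv2.imwrite("pics/w2.png",robot.camera("wrist")[0])
E
```

```text
clock: 14.1
position: [0.5453, -0.3172, 0.187]
eef_rot: [0.001, 0.82, -0.949]
contact_force: [-0.0, -0.0, 1.0]
gripper_width: 0.0853
t 14.1 tcp [ 0.545 -0.317  0.187] grasp [ 0.538 -0.307  0.201] 
R [ 0.398 -0.554 -0.731] [0.813 0.582 0.001] w 0.0852589415563234 F [-0.002 -0.033  0.955] q [ 0.328  0.081 -0.123  2.08   0.965  0.607  0.114]
shift cm [ 7.811  0.021 -7.253] turn [-0.014 -0.003  0.013]
```

View pics/w2.png

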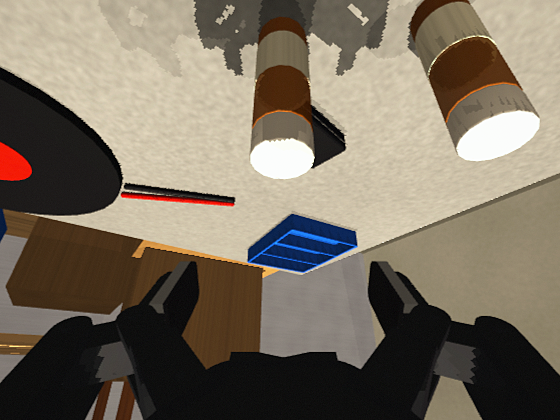

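Vial A is upright, with its cap at (282,158), centred between the pads, and vial B is at the right. The camera is now on the underside of the hand, so I'll check its height before descending.

```bash
python3 - <<'E'
from rig import robot; import numpy as np
from scipy.spatial.transform import Rotation as Ro
T=robot.camera_model("wrist")["camera_from_world"]; c=-T[:3,:3].T@T[:3,3]; s=robot.sense(); print(c, Ro.from_euler("xyz",s["eef_rot"]).as_matrix().T@(c-s["position"]))
E
python3 -m creep '[0,2,0,-1.9,0,0,0, 0,4.5,0,-4.2,0,0,0, 0,6.8,0,-6.3,-0.01,0,0.01, 0,7.8,0,-7.2,-0.014,0,0.013, 0,7.8,0,-7.2,-0.014,0,0.013]'
python3 -m creep '[255,0,0,0,0,0,0, 255,0,0,0,0,0,0, 255,0,0,0,0,0,0, 255,0,0,0,0,0,0, 255,0,0,0,0,0,0, 255,0,0,0,0,0,0, 255,0,0,0,0,0,0]' 40
python3 g.py 0.538 -0.307 0.187 46.8 -0.93  0.545 -0.23 0.187 46.8 -0.75 0.55 -0.165 0.187 46.8 -0.6 0.555 -0.08 0.187 46.8 -0.45 0.555 0 0.187 46.8 -0.3
```

```text
[ 0.45687217 -0.19430738  0.24028752] [-0.14188373 -0.00118023 -0.07630713]
clock: 14.65
position: [0.5473, -0.3194, 0.0811]
eef_rot: [-0.0, 0.817, -0.931]
contact_force: [0.2, -0.4, 0.1]
gripper_width: 0.0855
clock: 15.35
position: [0.547, -0.3187, 0.0825]
eef_rot: [0.0, 0.815, -0.928]
contact_force: [-1.8, 0.9, 6.2]
gripper_width: 0.0388
t 15.35 tcp [ 0.547 -0.319  0.082] grasp [ 0.539 -0.308  0.096] 
R [ 0.411 -0.549 -0.728] [0.8 0.6 0. ] w 0.03880505404916821 F [-1.778  0.881  6.245] q [ 0.285  0.256 -0.071  2.173  1.403  0.487 -0.36 ]
shift cm [-6.751 -0.02   6.092] turn [ 0.002  0.002 -0.002]
shift cm [-10.703   5.387   1.899] turn [-0.129  0.002  0.122]
shift cm [-14.099   9.871  -1.702] turn [-0.239  0.002  0.224]
shift cm [-18.61   15.545  -6.488] turn [-0.348  0.002  0.327]
shift cm [-23.071  20.506 -11.219] turn [-0.457  0.002  0.43 ]
```

```bash
python3 -m creep '[255,-1.2,0,1.1,0,0,0, 255,-3,0,2.7,0,0,0, 255,-5,0,4.5,0,0,0, 255,-6.7,0,6.1,0,0,0, 255,-8.5,2.5,4.2,-0.06,0.002,0.058, 255,-10.7,5.4,1.9,-0.129,0.002,0.122, 255,-12.4,7.6,0.1,-0.184,0.002,0.173, 255,-14.1,9.9,-1.7,-0.239,0.002,0.224, 255,-14.8,10.8,-2.4,-0.26,0.002,0.242, 255,-14.8,10.8,-2.4,-0.26,0.002,0.242]'
python3 g.py 0.555 -0.08 0.187 46.8 -0.45 0.555 0 0.187 46.8 -0.3 0.54 0.09 0.18 46.8 -0.15 0.52 0.179 0.15 46.8 0
```

```text
clock: 16.35
position: [0.5615, -0.1564, 0.172]
eef_rot: [-0.003, 0.82, -0.571]
contact_force: [-1.0, -1.2, -2.6]
gripper_width: 0.0391
t 16.35 tcp [ 0.562 -0.156  0.172] grasp [ 0.551 -0.15   0.186] 
R [ 0.574 -0.369 -0.731] [ 0.538  0.843 -0.002] w 0.039060029942437624 F [-0.954 -1.179 -2.635] q [ 0.225 -0.029 -0.241  2.232  0.969  0.469  0.201]
shift cm [-2.427  6.24  -2.376] turn [-0.085 -0.003  0.083]
shift cm [-5.401 13.169 -5.544] turn [-0.195 -0.004  0.185]
shift cm [ -9.112  20.127 -10.526] turn [-0.304 -0.004  0.288]
shift cm [-11.409  26.725 -17.366] turn [-0.414 -0.004  0.39 ]
```

```bash
python3 -m creep '[255,-1,2.5,-1,-0.035,0,0.03, 255,-2.4,6.2,-2.4,-0.085,0,0.083, 255,-3.9,9.7,-4,-0.14,-0.003,0.134, 255,-5.4,13.2,-5.5,-0.195,-0.004,0.185, 255,-7.2,16.6,-8,-0.25,-0.004,0.236, 255,-9.1,20.1,-10.5,-0.304,-0.004,0.288, 255,-10.2,23.4,-13.9,-0.36,-0.004,0.34, 255,-11.2,26,-16.7,-0.4,-0.004,0.38, 255,-11.4,26.7,-17.4,-0.414,-0.004,0.39, 255,-11.4,26.7,-17.4,-0.414,-0.004,0.39]'
python3 g.py 0.55 0.186 0.13 46.8 0.03 0.6265 0.2032 0.127 46.8 0.05
```

```text
clock: 17.35
position: [0.5331, 0.1778, 0.1353]
eef_rot: [-0.001, 0.818, -0.003]
contact_force: [0.1, -0.7, -1.5]
gripper_width: 0.0394
t 17.35 tcp [0.533 0.178 0.135] grasp [0.52  0.178 0.149] 
R [ 0.683 -0.002 -0.73 ] [ 0.002  1.    -0.001] w 0.039439855942889214 F [ 0.093 -0.696 -1.537] q [-0.06   0.013 -0.584  2.296  1.18   0.468 -0.065]
shift cm [3.41  0.862 0.878] turn [-0.023 -0.001  0.022]
shift cm [8.854 2.623 6.254] turn [-0.038 -0.001  0.036]
```

```bash
python3 -m creep '[255,1.2,0.3,0.3,-0.01,0,0.01, 255,2.5,0.6,0.6,-0.02,0,0.02, 255,3.7,0.95,1.1,-0.025,0,0.024, 255,5.2,1.4,2.6,-0.028,0,0.027, 255,6.7,1.9,4.1,-0.032,0,0.03, 255,8,2.3,5.4,-0.036,0,0.034, 255,8.8,2.6,6.2,-0.038,0,0.036, 255,8.8,2.6,6.2,-0.038,0,0.036]'
python3 g.py 0.6265 0.2032 0.103 46.8 0.05
python3 - <<'E'
from h import *; from rig import robot
n="side"; p,d=robot.camera(n); m=robot.camera_model(n); cv2.imwrite("pics/s5.png",cv2.resize(p[140:350,120:320],None,fx=2.8,fy=2.8))
E
```

```text
clock: 18.15
position: [0.6406, 0.2009, 0.1145]
eef_rot: [0.0, 0.816, 0.045]
contact_force: [0.0, -0.1, -1.4]
gripper_width: 0.0389
t 18.15 tcp [0.641 0.201 0.114] grasp [0.628 0.2   0.128] 
R [ 0.684  0.031 -0.729] [-0.045  0.999  0.   ] w 0.03894068183223903 F [ 0.019 -0.083 -1.412] q [-0.046  0.273 -0.524  2.086  1.375  0.453 -0.074]
shift cm [ 1.752  0.295 -1.805] turn [-0.003  0.     0.003]
```

View pics/s5.png

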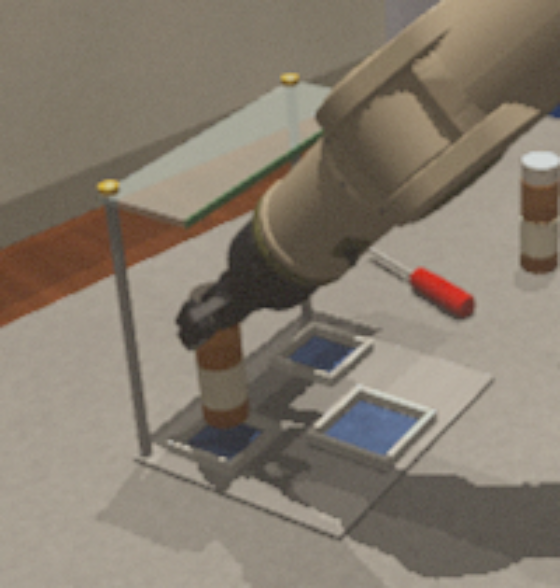

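The vial hangs above the rear-left pocket: its base is near (225,420) and the pocket is near (222,437). The hand is clear of the shelf, so I'll lower and release.

```bash
python3 -m creep '[255,0.5,0.1,-0.5,0,0,0, 255,1,0.2,-1,0,0,0, 255,1.4,0.3,-1.45,0,0,0, 255,1.7,0.3,-1.75,0,0,0, 255,1.75,0.3,-1.8,0,0,0, 255,1.75,0.3,-1.8,0,0,0]'
python3 g.py 0.6265 0.2032 0.103 46.8 0.05 | head -2
```

```text
clock: 18.8
position: [0.6373, 0.2055, 0.0893]
eef_rot: [-0.0, 0.817, 0.049]
contact_force: [-0.1, 0.2, -1.8]
gripper_width: 0.0391
t 18.8 tcp [0.637 0.206 0.089] grasp [0.625 0.205 0.103] 
R [ 0.684  0.033 -0.729] [-0.049  0.999 -0.   ] w 0.03911623721748132 F [-0.059  0.234 -1.839] q [-0.077  0.318 -0.507  2.105  1.512  0.459 -0.216]
```

```bash
python3 -m creep '[255,0.1,0,-0.1,0,0,0, 255,0.1,0,-0.1,0,0,0, 160,0.1,0,-0.1,0,0,0, 80,0.1,0,-0.1,0,0,0, 0,0.1,0,-0.1,0,0,0, 0,0.1,0,-0.1,0,0,0, 0,0.1,0,-0.1,0,0,0, 0,0.1,0,-0.1,0,0,0]'
python3 -m creep '[0,-1.5,0,0,0,0,0, 0,-4,0,0,0,0,0, 0,-7,0,0,0,0,0, 0,-10,0,0,0,0,0, 0,-12,0,0,0,0,0, 0,-12,0,0,0,0,0]'
python3 g.py 0.545 0.03 0.22 46.8 -0.3 0.545 -0.1 0.22 46.8 -0.5 0.6225 -0.2225 0.2 46.8 -0.7
python3 - <<'E'
from h import *; from rig import robot
for n in("side","scene"):
    p,d=robot.camera(n); m=robot.camera_model(n); K,T=m["intrinsics"],m["camera_from_world"]; W=cloud(d,K,T).reshape(-1,3)
    for nm,x,y,h in(("a",.6265,.2032,.131),("b",.6225,-.2225,.125)):
        s=(abs(W[:,2]-h)<.006)&(np.hypot(W[:,0]-x,W[:,1]-y)<.035); print(n,nm,s.sum(),W[s].mean(0) if s.any() else 0)
E
```

```text
clock: 19.6
position: [0.6375, 0.2057, 0.0878]
eef_rot: [0.0, 0.817, 0.049]
contact_force: [-0.3, 0.4, -0.0]
gripper_width: 0.0855
clock: 20.2
position: [0.5552, 0.2026, 0.178]
eef_rot: [0.0, 0.813, 0.051]
contact_force: [1.0, -0.8, 0.1]
gripper_width: 0.0857
t 20.2 tcp [0.555 0.203 0.178] grasp [0.542 0.202 0.192] 
R [ 0.687  0.035 -0.726] [-0.051  0.999  0.   ] w 0.08567366824810854 F [ 0.994 -0.771  0.14 ] q [-0.016 -0.009 -0.612  2.2    0.967  0.468  0.212]
shift cm [ -2.537 -17.628   1.456] turn [ 0.255  0.004 -0.241]
shift cm [ -3.068 -30.842   0.901] turn [ 0.4    0.004 -0.378]
shift cm [  3.171 -43.671   4.588] turn [ 0.546  0.004 -0.515]
side a 127 [0.61983731 0.20807903 0.13092349]
side b 38 [ 0.60920654 -0.2179559   0.1237985 ]
scene a 90 [0.63477726 0.20543154 0.13212419]
scene b 247 [ 0.6255781  -0.22185606  0.12667039]
```

Vial A stands in the pocket: its top is at 0.131, as it must be, and it is centred near (0.627, 0.206). Next is vial B.

```bash
python3 -m creep '[0,-0.7,-4,0.4,0.06,0,-0.06, 0,-1.4,-9,0.8,0.13,0.002,-0.12, 0,-2.1,-13.5,1.1,0.19,0.004,-0.18, 0,-2.5,-17.6,1.5,0.255,0.004,-0.241, 0,-2.7,-22,1.3,0.3,0.004,-0.287, 0,-2.9,-26.5,1.1,0.35,0.004,-0.332, 0,-3.1,-30.8,0.9,0.4,0.004,-0.378, 0,-1,-35.2,2.1,0.45,0.004,-0.424, 0,1.1,-39.5,3.4,0.5,0.004,-0.47, 0,3.2,-43.7,4.6,0.546,0.004,-0.515]'
python3 -m creep '[0,0,0,0,0,0,0, 0,0,0,0,0,0,0]'
python3 g.py 0.6225 -0.2225 0.095 46.8 -0.7
python3 - <<'E'
from rig import robot; import cv2
cv2.imwrite("pics/w3.png",robot.camera("wrist")[0])
E
```

```text
clock: 21.3
position: [0.633, -0.2349, 0.1816]
eef_rot: [-0.007, 0.821, -0.71]
contact_force: [-0.1, 1.1, 0.4]
gripper_width: 0.0852
clock: 21.5
position: [0.632, -0.2333, 0.1803]
eef_rot: [-0.007, 0.824, -0.708]
contact_force: [-0.5, 1.4, 0.5]
gripper_width: 0.0851
t 21.5 tcp [ 0.632 -0.233  0.18 ] grasp [ 0.622 -0.225  0.194] 
R [ 0.516 -0.442 -0.734] [ 0.647  0.763 -0.005] w 0.08506900950320427 F [-0.528  1.369  0.508] q [ 0.319  0.164 -0.242  2.003  0.978  0.543  0.21 ]
shift cm [ 7.159  0.259 -6.825] turn [ 0.001 -0.007  0.006]
```

View pics/w3.png

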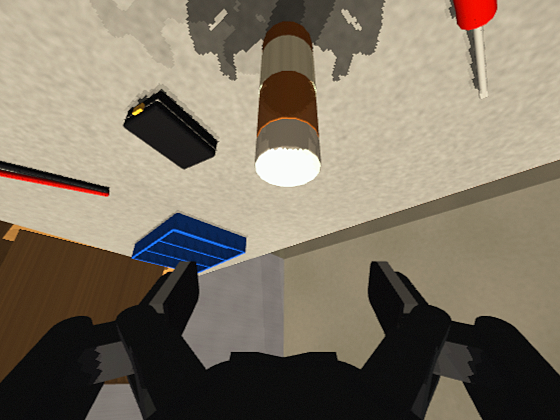

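Vial B's cap is at (287,168), centred within 2 mm, and the screwdriver and case are clear.

```bash
python3 -m creep '[0,2,0.1,-1.9,0,-0.003,0, 0,4.5,0.25,-4.2,0,-0.006,0.004, 0,6.5,0.25,-6.2,0,-0.007,0.006, 0,7.2,0.25,-6.8,0,-0.007,0.006, 0,7.2,0.25,-6.8,0,-0.007,0.006]'
python3 -m creep '[255,0,0,0,0,0,0, 255,0,0,0,0,0,0, 255,0,0,0,0,0,0, 255,0,0,0,0,0,0, 255,0,0,0,0,0,0, 255,0,0,0,0,0,0, 255,0,0,0,0,0,0]' 40
python3 g.py 0.6225 -0.2225 0.19 46.8 -0.7 0.57 -0.17 0.19 46.8 -0.55 0.55 -0.1 0.187 46.8 -0.4 0.545 -0.03 0.17 46.8 -0.25
```

```text
clock: 22.05
position: [0.6321, -0.2282, 0.0823]
eef_rot: [-0.0, 0.816, -0.695]
contact_force: [-0.4, -0.7, -0.0]
gripper_width: 0.0853
clock: 22.75
position: [0.634, -0.2304, 0.0859]
eef_rot: [0.003, 0.811, -0.695]
contact_force: [-2.3, 0.5, 7.4]
gripper_width: 0.039
t 22.75 tcp [ 0.634 -0.23   0.086] grasp [ 0.624 -0.222  0.099] 
R [ 0.529 -0.441 -0.725] [0.642 0.766 0.002] w 0.03900425613459499 F [-2.317  0.457  7.412] q [ 0.233  0.311 -0.16   2.089  1.425  0.453 -0.281]
shift cm [-6.632 -0.12   6.152] turn [ 0.     0.006 -0.003]
shift cm [-11.736   0.723   0.781] turn [-0.109  0.006  0.1  ]
shift cm [-15.696   4.989  -3.832] turn [-0.218  0.006  0.203]
shift cm [-17.866  10.208  -8.598] turn [-0.327  0.007  0.306]
```

```bash
python3 -m creep '[255,-1.2,0,1.1,0,0,0, 255,-3,0,2.7,0,0,0, 255,-5,0,4.5,0,0,0, 255,-6.6,-0.1,6.1,0,0.006,0, 255,-8.2,0.2,4.3,-0.035,0.006,0.03, 255,-10,0.5,2.6,-0.07,0.006,0.065, 255,-11.7,0.7,0.8,-0.109,0.006,0.1, 255,-13.7,2.8,-1.5,-0.164,0.006,0.15, 255,-15.3,4.5,-3.4,-0.21,0.006,0.195, 255,-15.7,5,-3.8,-0.218,0.006,0.203]'
python3 g.py 0.545 -0.03 0.17 46.8 -0.25 0.55 0.02 0.15 46.8 -0.15 0.57 0.036 0.135 46.8 -0.05  0.6589 0.0567 0.13 46.8 0
```

```text
clock: 23.75
position: [0.5601, -0.1026, 0.1718]
eef_rot: [-0.001, 0.819, -0.396]
contact_force: [-0.1, -0.5, -1.2]
gripper_width: 0.0393
t 23.75 tcp [ 0.56  -0.103  0.172] grasp [ 0.548 -0.098  0.185] 
R [ 0.63  -0.263 -0.731] [ 0.385  0.923 -0.001] w 0.03930252960705085 F [-0.117 -0.526 -1.249] q [ 0.264 -0.079 -0.32   2.277  0.876  0.372  0.374]
shift cm [-0.872  6.301 -3.184] turn [-0.105 -0.003  0.1  ]
shift cm [-0.429 11.235 -5.634] turn [-0.178 -0.003  0.168]
shift cm [ 1.48  13.605 -5.786] turn [-0.251 -0.003  0.236]
shift cm [ 6.885 18.998 -0.729] turn [-0.288 -0.003  0.271]
```

```bash
python3 - <<'E'
from sim import *
for psi in(-.15,0): 
    print(psi); chain([.264,-.079,-.32,2.277,.876,.372,.374],[(.545,-.03,.17,46.8,-.25,1),(.55,.02,.15,46.8,-.18,1),(.57,.036,.135,46.8,(psi-.18)/2,1),(.6589,.0567,.13,46.8,psi,1),(.6589,.0567,.104,46.8,psi,1)])
E
```

```text
-0.15
(0.545, -0.03, 0.17, 46.8, -0.25, 1) q [ 0.22 -0.08 -0.39  2.32  0.95  0.32  0.31] err 0.0 margin 0.01
(0.55, 0.02, 0.15, 46.8, -0.18, 1) q [ 0.18 -0.02 -0.46  2.33  1.15  0.33  0.08] err 0.0 margin 0.0
(0.57, 0.036, 0.135, 46.8, -0.16499999999999998, 1) q [ 0.15  0.06 -0.47  2.29  1.31  0.36 -0.07] err 0.0 margin 0.04
(0.6589, 0.0567, 0.13, 46.8, -0.15, 1) q [ 0.13  0.26 -0.46  2.09  1.35  0.41 -0.03] err 0.0 margin 0.24
(0.6589, 0.0567, 0.104, 46.8, -0.15, 1) q [ 0.1   0.31 -0.43  2.1   1.51  0.41 -0.19] err 0.0 margin 0.23
0
(0.545, -0.03, 0.17, 46.8, -0.25, 1) q [ 0.22 -0.08 -0.39  2.32  0.95  0.32  0.31] err 0.0 margin 0.01
(0.55, 0.02, 0.15, 46.8, -0.18, 1) q [ 0.18 -0.02 -0.46  2.33  1.15  0.33  0.08] err 0.0 margin 0.0
(0.57, 0.036, 0.135, 46.8, -0.09, 1) q [ 0.18  0.05 -0.45  2.3   1.32  0.27  0.01] err 0.0 margin 0.03
(0.6589, 0.0567, 0.13, 46.8, 0, 1) q [ 0.19  0.24 -0.44  2.11  1.32  0.24  0.15] err 0.0 margin 0.22
(0.6589, 0.0567, 0.104, 46.8, 0, 1) q [ 0.16  0.29 -0.41  2.13  1.6   0.24 -0.12] err 0.0 margin 0.2
```

```bash
python3 -m creep '[255,-0.3,2.5,-1.2,-0.04,0,0.04, 255,-0.8,6,-3,-0.1,-0.003,0.095, 255,-0.6,9,-4.6,-0.145,-0.003,0.138, 255,-0.2,11.3,-5.6,-0.178,-0.003,0.168, 255,0.8,12.7,-5.7,-0.185,-0.003,0.175, 255,1.5,13.6,-5.8,-0.188,-0.003,0.178, 255,1.5,13.6,-5.8,-0.188,-0.003,0.178, 255,1.5,13.6,-5.8,-0.188,-0.003,0.178]'
python3 g.py 0.6589 0.0567 0.13 46.8 -0.1 0.6589 0.0567 0.106 46.8 -0.1
```

```text
clock: 24.55
position: [0.5845, 0.0333, 0.1211]
eef_rot: [0.002, 0.817, -0.138]
contact_force: [-0.2, 0.1, -1.0]
gripper_width: 0.039
t 24.55 tcp [0.584 0.033 0.121] grasp [0.572 0.035 0.135] 
R [ 0.678 -0.094 -0.729] [0.139 0.99  0.001] w 0.038995904171885816 F [-0.171  0.106 -0.973] q [ 0.217  0.064 -0.509  2.292  1.325  0.323 -0.044]
shift cm [6.048 3.404 5.74 ] turn [-0.03  -0.     0.026]
shift cm [7.798 3.401 4.098] turn [-0.03  -0.     0.026]
```

```bash
python3 -m creep '[255,1,0.6,1,0,0,0, 255,2.5,1.4,2.4,-0.01,0,0.01, 255,4,2.3,3.8,-0.02,0,0.02, 255,5.3,3,5.1,-0.03,0,0.026, 255,6,3.4,5.7,-0.03,0,0.026, 255,6,3.4,5.7,-0.03,0,0.026, 255,6.5,3.4,5.3,-0.03,0,0.026, 255,7.1,3.4,4.7,-0.03,0,0.026, 255,7.6,3.4,4.3,-0.03,0,0.026, 255,7.8,3.4,4.1,-0.03,0,0.026]'
python3 -m creep '[255,0,0,0,0,0,0]'
python3 g.py 0.6589 0.0567 0.105 46.8 -0.1
python3 - <<'E'
from h import *; from rig import robot
n="side"; p,d=robot.camera(n); cv2.imwrite("pics/s6.png",cv2.resize(p[140:350,120:320],None,fx=2.8,fy=2.8))
E
```

```text
clock: 25.55
position: [0.6707, 0.0547, 0.0923]
eef_rot: [-0.002, 0.817, -0.102]
contact_force: [-0.3, 0.0, -2.5]
gripper_width: 0.0391
clock: 25.65
position: [0.6711, 0.0549, 0.0927]
eef_rot: [-0.001, 0.817, -0.102]
contact_force: [0.1, 0.4, -0.5]
gripper_width: 0.039
t 25.65 tcp [0.671 0.055 0.093] grasp [0.658 0.056 0.106] 
R [ 0.681 -0.07  -0.729] [ 0.101  0.995 -0.001] w 0.03896500189895531 F [ 0.147  0.424 -0.501] q [ 0.168  0.3   -0.473  2.112  1.528  0.363 -0.148]
shift cm [ 0.129  0.061 -0.054] turn [0.    0.    0.001]
```

View pics/s6.png

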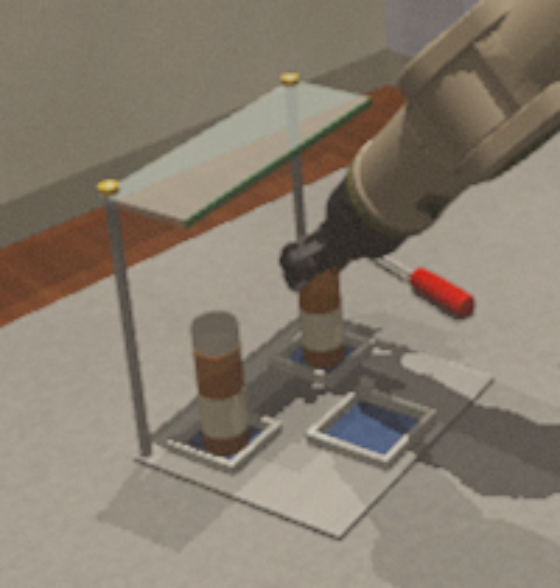

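Vial A is upright in the rear-left pocket. Vial B is inside the rear-right frame, with its base at (323,358), so I'll lower it to contact and release.

```bash
python3 -m creep '[255,0.07,0,-0.07,0,0,0, 255,0.15,0,-0.14,0,0,0, 255,0.15,0,-0.14,0,0,0]'
python3 -m creep '[160,0,0,0,0,0,0, 80,0,0,0,0,0,0, 0,0,0,0,0,0,0, 0,0,0,0,0,0,0, 0,0,0,0,0,0,0, 0,0,0,0,0,0,0]'
python3 -m creep '[0,-1.5,0,0,0,0,0, 0,-4,0,0,0,0,0, 0,-7,0,0,0,0,0, 0,-10,0,0,0,0,0, 0,-12,0,0,0,0,0, 0,-12,0,0,0,0,0]'
python3 g.py 0.5 -0.07 0.24 65 -0.05 0.472 -0.12 0.18 82 -0.05
python3 - <<'E'
from h import *; from rig import robot; from sim import chain
for n in("side","scene"):
    p,d=robot.camera(n); m=robot.camera_model(n); K,T=m["intrinsics"],m["camera_from_world"]; W=cloud(d,K,T).reshape(-1,3)
    for nm,x,y,h in(("a",.6265,.2032,.131),("b",.6589,.0567,.131),("jar",.472,-.12,.07)):
        s=(abs(W[:,2]-h)<.006)&(np.hypot(W[:,0]-x,W[:,1]-y)<.035); print(n,nm,s.sum(),W[s].mean(0) if s.any() else 0)
q=chain(robot.sense()['q'],[(.5,-.07,.24,65,-.05,1),(.472,-.12,.18,82,-.05,1),(.472,-.12,.045,82,-.05,1),(.472,-.12,.13,82,-.05,1),(.54,.107,.13,82,.15,1),(.54,.107,.052,82,.15,1),(.54,.107,.15,82,.15,1)])
E
```

```text
clock: 26.0
position: [0.6725, 0.055, 0.092]
eef_rot: [-0.001, 0.814, -0.102]
contact_force: [-1.8, -0.3, 3.3]
gripper_width: 0.0394
clock: 26.6
position: [0.6719, 0.0551, 0.0909]
eef_rot: [-0.001, 0.816, -0.101]
contact_force: [-1.1, -0.2, -0.6]
gripper_width: 0.0852
clock: 27.2
position: [0.5901, 0.064, 0.1811]
eef_rot: [-0.001, 0.812, -0.101]
contact_force: [0.7, -0.9, 0.2]
gripper_width: 0.0855
t 27.2 tcp [0.59  0.064 0.181] grasp [0.577 0.065 0.195] 
R [ 0.685 -0.069 -0.725] [ 0.1    0.995 -0.001] w 0.08548692916301673 F [ 0.668 -0.865  0.165] q [ 0.254 -0.034 -0.578  2.214  0.855  0.367  0.421]
shift cm [ -7.74  -14.199  -2.076] turn [-0.041  0.323  0.029]
shift cm [ -5.209 -19.476  -8.359] turn [-0.046  0.619  0.023]
side a 159 [0.61875085 0.20508997 0.13115067]
side b 105 [0.65534516 0.05881871 0.13095374]
side jar 216 [ 0.46925344 -0.11909788  0.07033868]
scene a 92 [0.634854   0.20518393 0.13187222]
scene b 117 [0.6649371  0.05362589 0.13224366]
scene jar 306 [ 0.47573899 -0.12068251  0.07188951]
(0.5, -0.07, 0.24, 65, -0.05, 1) q [ 0.21 -0.16 -0.12  2.07 -0.05  0.8   1.65] err 0.0 margin 0.09
(0.472, -0.12, 0.18, 82, -0.05, 1) q [ 0.25  0.04 -0.06  1.95 -0.02  1.01  1.73] err 0.0 margin 0.29
(0.472, -0.12, 0.045, 82, -0.05, 1) q [ 0.25  0.23 -0.06  2.09 -0.01  0.69  1.72] err 0.0 margin 0.24
(0.472, -0.12, 0.13, 82, -0.05, 1) q [ 0.26  0.1  -0.06  2.01 -0.02  0.89  1.72] err 0.0 margin 0.32
(0.54, 0.107, 0.13, 82, 0.15, 1) q [-0.05  0.24 -0.25  1.85  0.1   0.92  1.38] err 0.0 margin 0.48
(0.54, 0.107, 0.052, 82, 0.15, 1) q [-0.06  0.34 -0.23  1.92  0.14  0.75  1.34] err 0.0 margin 0.41
(0.54, 0.107, 0.15, 82, 0.15, 1) q [-0.04  0.22 -0.25  1.83  0.09  0.96  1.39] err 0.0 margin 0.47
```

```bash
python3 -m creep '[0,-2,-3.5,-0.5,-0.01,0.08,0.01, 0,-4,-7,-1,-0.02,0.16,0.015, 0,-6,-10.6,-1.5,-0.03,0.24,0.02, 0,-7.7,-14.2,-2.1,-0.041,0.323,0.029, 0,-7,-16,-4,-0.043,0.42,0.027, 0,-6,-18,-6.2,-0.045,0.52,0.025, 0,-5.2,-19.5,-8.4,-0.046,0.619,0.023, 0,-5.2,-19.5,-8.4,-0.046,0.619,0.023, 0,-5.2,-19.5,-8.4,-0.046,0.619,0.023, 0,-5.2,-19.5,-8.4,-0.046,0.619,0.023]'
python3 g.py 0.472 -0.12 0.044 82 -0.05
python3 - <<'E'
from rig import robot; import cv2
cv2.imwrite("pics/w4.png",robot.camera("wrist")[0])
E
```

```text
clock: 28.3
position: [0.4745, -0.1202, 0.1583]
eef_rot: [-0.002, 1.435, -0.051]
contact_force: [0.4, 0.2, -0.2]
gripper_width: 0.0857
t 28.3 tcp [ 0.474 -0.12   0.158] grasp [ 0.472 -0.12   0.177] 
R [ 0.135 -0.007 -0.991] [ 0.049  0.999 -0.   ] w 0.08569969784331158 F [ 0.372  0.239 -0.172] q [ 0.363  0.054 -0.171  1.948 -0.012  1.006  1.72 ]
shift cm [13.157  0.007 -1.786] turn [ 0.001 -0.004  0.   ]
```

View pics/w4.png

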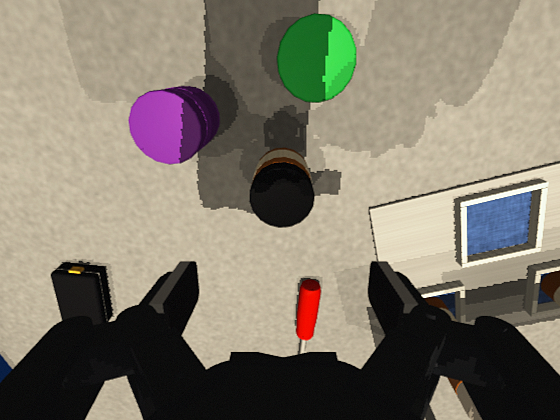

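The black lid is at (282,193), centred between the pads. The purple and green jars sit behind the finger line, so I'll descend and grip.

```bash
python3 -m creep '[0,3,0,-0.4,0,0,0, 0,7,0,-0.9,0,0,0, 0,10.5,0,-1.4,0,0,0, 0,12.6,0,-1.7,0,0,0, 0,13,0,-1.8,0,0,0, 0,13,0,-1.8,0,0,0]'
python3 -m creep '[255,0,0,0,0,0,0, 255,0,0,0,0,0,0, 255,0,0,0,0,0,0, 255,0,0,0,0,0,0, 255,0,0,0,0,0,0, 255,0,0,0,0,0,0]' 40
python3 g.py 0.472 -0.12 0.045 82 -0.05 | head -2
python3 -m creep '[255,-1.5,0,0.2,0,0,0, 255,-4,0,0.5,0,0,0, 255,-7,0,0.9,0,0,0, 255,-8.5,0,1.1,0,0,0, 255,-8.5,0,1.1,0,0,0]'
python3 g.py 0.505 0 0.13 82 0.05 0.5402 0.1073 0.13 82 0.18
```

```text
clock: 28.95
position: [0.4741, -0.1202, 0.028]
eef_rot: [0.002, 1.434, -0.047]
contact_force: [0.3, -0.0, 0.8]
gripper_width: 0.085
clock: 29.55
position: [0.4752, -0.1211, 0.0294]
eef_rot: [-0.002, 1.432, -0.053]
contact_force: [-2.6, 1.2, 8.5]
gripper_width: 0.0532
t 29.55 tcp [ 0.475 -0.121  0.029] grasp [ 0.473 -0.121  0.048] 
R [ 0.138 -0.007 -0.99 ] [ 0.05   0.999 -0.   ] w 0.05315726313347714 F [-2.617  1.157  8.459] q [ 0.352  0.228 -0.168  2.083  0.029  0.696  1.691]
clock: 30.05
position: [0.4753, -0.1213, 0.1164]
eef_rot: [-0.008, 1.429, -0.058]
contact_force: [-0.6, -0.1, -1.3]
gripper_width: 0.053
t 30.05 tcp [ 0.475 -0.121  0.116] grasp [ 0.473 -0.121  0.135] 
R [ 0.141 -0.008 -0.99 ] [ 0.05   0.999 -0.001] w 0.052986732209772645 F [-0.556 -0.081 -1.272] q [ 0.364  0.099 -0.173  2.003 -0.003  0.901  1.715]
shift cm [ 0.847 12.294  2.521] turn [-0.099  0.002  0.015]
shift cm [ 1.255 23.221  5.462] turn [-0.228  0.002  0.033]
```

```bash
python3 -m creep '[255,0.2,2.5,0.5,-0.02,0,0, 255,0.4,6,1.2,-0.05,0,0.01, 255,0.7,9.5,2,-0.08,0,0.013, 255,0.9,13,2.7,-0.11,0,0.016, 255,1,16.5,3.6,-0.15,0,0.022, 255,1.1,20,4.6,-0.19,0,0.028, 255,1.2,22.3,5.2,-0.217,0,0.032, 255,1.25,23.2,5.45,-0.228,0,0.033, 255,1.25,23.2,5.45,-0.228,0,0.033, 255,1.25,23.2,5.45,-0.228,0,0.033]'
python3 g.py 0.5402 0.1073 0.055 82 0.18 
python3 - <<'E'
from h import *; from rig import robot
n="side"; p,d=robot.camera(n); cv2.imwrite("pics/s7.png",cv2.resize(p[140:350,120:320],None,fx=2.8,fy=2.8))
E
```

```text
clock: 31.05
position: [0.5401, 0.1065, 0.1076]
eef_rot: [0.01, 1.436, 0.189]
contact_force: [0.2, 0.2, -1.0]
gripper_width: 0.0533
t 31.05 tcp [0.54  0.107 0.108] grasp [0.538 0.106 0.126] 
R [ 0.132  0.025 -0.991] [-0.177  0.984  0.001] w 0.05328868495379467 F [ 0.182  0.156 -1.028] q [ 0.055  0.249 -0.359  1.857  0.126  0.92   1.392]
shift cm [ 7.089  0.067 -0.677] turn [-0.002 -0.005 -0.001]
```

View pics/s7.png

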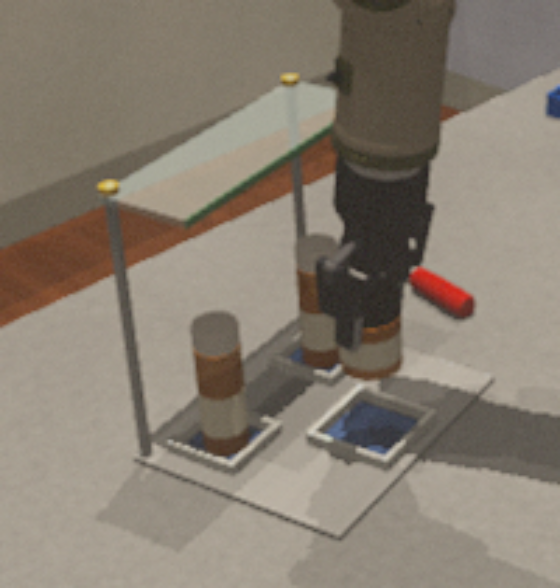

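Both vials are upright and the jar hangs above the front pocket, with its base at (370,370) and the pocket at (372,425). I'll lower it, release and back away.

```bash
python3 -m creep '[255,1.5,0,-0.1,0,0,0, 255,3.5,0.05,-0.3,0,-0.003,0, 255,5.5,0.07,-0.5,0,-0.005,0, 255,6.7,0.07,-0.65,0,-0.005,0, 255,7.1,0.07,-0.68,0,-0.005,0, 255,7.2,0.07,-0.69,0,-0.005,0, 255,7.2,0.07,-0.69,0,-0.005,0]'
python3 -m creep '[160,0,0,0,0,0,0, 80,0,0,0,0,0,0, 0,0,0,0,0,0,0, 0,0,0,0,0,0,0, 0,0,0,0,0,0,0, 0,0,0,0,0,0,0]'
python3 -m creep '[0,-2,0,0,0,0,0, 0,-5,0,0,0,0,0, 0,-9,0,0,0,0,0, 0,-13,0,0,0,0,0, 0,-15,-4,-3,0,0,0, 0,-16,-8,-3,0,0,0, 0,-16,-12,-3,0,0,0, 0,-16,-15,-3,0,0,0, 0,-16,-15,-3,0,0,0]'
python3 - <<'E'
from h import *; from rig import robot
print(robot.sense()['contact_force'],robot.sense()['position'])
ref=[load("scene0.npz"),load("side0.npz")]
for n in("side","scene"):
    p,d=robot.camera(n); m=robot.camera_model(n); K,T=m["intrinsics"],m["camera_from_world"]; W=cloud(d,K,T).reshape(-1,3)
    for nm,x,y,h in(("a",.6265,.2032,.131),("b",.6589,.0567,.131),("jar",.5402,.1073,.076)):
        s=(abs(W[:,2]-h)<.006)&(np.hypot(W[:,0]-x,W[:,1]-y)<.04); print(n,nm,s.sum(),W[s].mean(0) if s.any() else 0)
    cv2.imwrite(f"pics/end_{n}.png",p)
a=np.hstack([cv2.imread("pics/end_scene.png")[150:400,100:460],cv2.imread("pics/end_side.png")[140:390,110:470]]);cv2.imwrite("pics/end.png",a)
E
```

```text
clock: 31.8
position: [0.544, 0.1093, 0.0369]
eef_rot: [0.014, 1.428, 0.193]
contact_force: [0.5, 0.5, -1.4]
gripper_width: 0.053
clock: 32.4
position: [0.5435, 0.1095, 0.0362]
eef_rot: [0.015, 1.429, 0.195]
contact_force: [0.5, -0.6, -0.6]
gripper_width: 0.0853
clock: 33.3
position: [0.5191, -0.0533, 0.19]
eef_rot: [0.004, 1.429, 0.176]
contact_force: [-0.8, 0.2, -0.9]
gripper_width: 0.0854
[-0.77553609  0.24827433 -0.94343266] [ 0.51905319 -0.05329368  0.18999613]
side a 154 [0.61927323 0.20478546 0.13105617]
side b 127 [0.6552315  0.05625352 0.13091106]
side jar 262 [0.53751049 0.11083513 0.07636083]
scene a 94 [0.63486681 0.20543194 0.1317799 ]
scene b 118 [0.66487665 0.0534249  0.13242077]
scene jar 0 0
```

```bash
python3 - <<'E'
from h import *; from rig import robot
p0=load("scene0.npz")[0]; p1=cv2.imread("pics/end_scene.png")
for nm,(u0,v0,u1,v1),f in(("screwdriver",(240,270,275,350),lambda q:(q[...,2]>q[...,1]+50)),("case",(120,285,160,335),lambda q:q.sum(2)<130),("gold ring/weight",(370,170,402,200),lambda q:(q[...,2]>q[...,0]+60)),("weight",(495,205,530,245),lambda q:q.sum(2)<240),("green",(218,185,248,222),lambda q:q[...,1]>q[...,2]+25),("purple",(180,205,210,242),lambda q:q[...,0]>q[...,1]+25)):
    r=[np.argwhere(f(q[v0:v1,u0:u1].astype(int))) for q in(p0,p1)]
    print(nm,[(len(k),k.mean(0).round(1)) for k in r if len(k)])
print(robot.hand_in())
E
```

```text
screwdriver [(260, array([26.7, 12.9])), (260, array([26.6, 12.8]))]
case [(709, array([25.8, 19.8])), (693, array([25.9, 19.8]))]
gold ring/weight [(173, array([13.9, 14. ])), (179, array([13.8, 14. ]))]
weight [(346, array([24. , 12.7])), (342, array([23.9, 12.6]))]
green [(238, array([12.8, 14. ])), (2, array([23.5,  9.5]))]
purple [(256, array([12.4, 13.4])), (249, array([12.4, 13.2]))]
the job is handed in; nothing more can be done
None
```

The job is handed in, with about 34 s on the robot's clock. Both vials are in the rear pockets, and the jar went into the front pocket last.

**What I did**
- **Vial A, first attempt:** on the first try the arm reached its joint limits short of the rear-left pocket. I put the vial back on a free patch of bench, turned the hand over and gripped it again. The vial stayed within about 2° of upright.
- **Final places:** vial A is in the rear-left pocket and vial B in the rear-right.

**Last checks**
- **Vials:** both tops read 131–132 mm, which is right for standing on the 6 mm floor. Their centres are within about 3 mm of the pocket centres.
- **Jar:** its lid reads 76 mm at about (0.54, 0.11), which is right for the front pocket. This comes from the side camera only; the scene camera returned no points on the lid, probably because the arm was in the way.
- **Other objects:** the screwdriver, case, brass weight and purple jar had not moved; their image positions changed by 0.2 px or less.
- **Forces:** the highest reading at the end of any move was about 9 N. Nothing suggested the shelf had been touched.

**Not confirmed**
- **Green jar:** it could not be seen in the last scene image, probably because the arm hid it. I did not check it again.
- **Final picture:** I had reached the viewing limit, so the final state was checked by measurement only.

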